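# Make up the paint spinner's counterweight on the spring scale

### The job

Make up the counterweight for the paint-bottle spinner: thread steel ring weights, thick and thin as needed, over the upright pin in the spring scale's pan until the top of the pan's rim has sunk level with the tip of the pointer, within 4 mm. Seat each ring gently without dropping it, never force the scale or push the pan down well past the pointer, and leave any spare rings on the table and everything else alone.

Things in the scene. Friction and masses are not known exactly. Their poses are not given: they have to be found in the camera images.
- scale: Spring scale, fixed to the table: grey housing 150 x 150 mm (foot 165 mm square), 52 mm high, with a round steel pan above it and, at its own +y side, an upright graduated post 10 mm square and 128 mm tall, 108 mm from the pan's axis. Origin: under the pan's axis, on the table; x, y along the housing's sides, z up.
- pan (a joint): How far the sprung pan has sunk, m: 0 empty, positive down, hard stop at 0.042. Spring 165 N/m, well damped: every newton sinks the pan 6.1 mm, and it settles in about half a second.
- pan_floor (a point): Centre of the upper face of the pan's flat floor; moves with the pan; 115 mm above the table when empty. The pan is 140 mm across outside, with a rim 3 mm thick that stands 6 mm above its floor.
- pin_nominal (a point): Point on the pan's axis level with the top of the counterweight pin, 45 mm above the pan's floor. The pin: plain upright steel, 16 mm thick, flat top, edge chamfered 1.5 mm. Held only by a magnet in its foot, it stands up to 8 mm off this axis in an unmeasured direction: find it by feel or eye. It rides with the pan; a sideways push over 4 N drags it.
- pan_rim (a point): Point on the top of the pan's rim next to the pointer, 70 mm from the pan's axis towards the post; moves with the pan.
- pointer_tip (a point): Tip of the small dark pointer finger clamped on the post: the upper edge of its end, about 4 mm outside the rim. It marks the wanted height of the rim's top and stays where it is set, 15 to 26 mm below the empty pan's rim.
- thick_a: One of the two thick ring weights: plain round steel ring, 48 mm outside, 19 mm bore, 14 mm thick, about 168 g (within 5 %), lying flat on the table among the others (all the rings and the small jar trade places from start to start). Origin: centre of its underside; z up. Put on the pin it sinks the pan by about 10 mm.
- thick_b: One of the two thick ring weights: plain round steel ring, 48 mm outside, 19 mm bore, 14 mm thick, about 168 g (within 5 %), lying flat on the table among the others (all the rings and the small jar trade places from start to start). Origin: centre of its underside; z up. Put on the pin it sinks the pan by about 10 mm.
- thin_a: One of the two thin ring weights: plain round steel ring, 48 mm outside, 19 mm bore, 7 mm thick, about 84 g (within 5 %), lying flat on the table among the others (all the rings and the small jar trade places from start to start). Origin: centre of its underside; z up. Put on the pin it sinks the pan by about 5 mm.
- thin_b: One of the two thin ring weights: plain round steel ring, 48 mm outside, 19 mm bore, 7 mm thick, about 84 g (within 5 %), lying flat on the table among the others (all the rings and the small jar trade places from start to start). Origin: centre of its underside; z up. Put on the pin it sinks the pan by about 5 mm.
- jar: Small glass jar with a black lid, 34 mm across, 50 mm tall, standing among the rings; not needed. Origin: centre of its underside.
- tape: Roll of paper tape, 104 mm across, 24 mm high, lying flat; not needed. Origin: centre of its underside.
- bottle_big: Black paint bottle, 60 mm across, 165 mm tall; not needed. Origin: centre of its underside.
- bottle_mid: Black paint bottle, 48 mm across, 130 mm tall; not needed. Origin: centre of its underside.
- bottle_white: White paint bottle, 40 mm across, 100 mm tall; not needed. Origin: centre of its underside.
- dropper: Amber dropper bottle, 28 mm across, 62 mm tall; not needed. Origin: centre of its underside.
- airbrush: Airbrush, 156 mm long, lying on the table; not needed. Origin: on the table under its middle.

How it is judged:
On the way, in this order (a step that is already met when the one before it is completed fails the run):
1. a first ring is seated over the pin and let go (((horizontal distance between thick_a and pan_floor below 0.012 m and z of thick_a in the frame of pan_floor between -0.003 and 0.034 m and angle between the z axis of thick_a and the z axis of pan_floor, either way round below 0.12 rad) or (horizontal distance between thick_b and pan_floor below 0.012 m and z of thick_b in the frame of pan_floor between -0.003 and 0.034 m and angle between the z axis of thick_b and the z axis of pan_floor, either way round below 0.12 rad) or (horizontal distance between thin_a and pan_floor below 0.012 m and z of thin_a in the frame of pan_floor between -0.003 and 0.034 m and angle between the z axis of thin_a and the z axis of pan_floor, either way round below 0.12 rad) or (horizontal distance between thin_b and pan_floor below 0.012 m and z of thin_b in the frame of pan_floor between -0.003 and 0.034 m and angle between the z axis of thin_b and the z axis of pan_floor, either way round below 0.12 rad)) and contact force between the fingers and thick_a below 0.05 N and contact force between the fingers and thick_b below 0.05 N and contact force between the fingers and thin_a below 0.05 N and contact force between the fingers and thin_b below 0.05 N), for 0.2 s.
2. with two or more rings over the pin, the pan's rim is level with the pointer within 4 mm, nothing held (z of pan_rim in the frame of pointer_tip between -0.004 and 0.004 m and contact force between the fingers and thick_a below 0.05 N and contact force between the fingers and thick_b below 0.05 N and contact force between the fingers and thin_a below 0.05 N and contact force between the fingers and thin_b below 0.05 N and velocity of joint pan between -0.01 and 0.01 m/s and (((horizontal distance between thick_a and pan_floor below 0.012 m and z of thick_a in the frame of pan_floor between -0.003 and 0.034 m and angle between the z axis of thick_a and the z axis of pan_floor, either way round below 0.12 rad) and (horizontal distance between thick_b and pan_floor below 0.012 m and z of thick_b in the frame of pan_floor between -0.003 and 0.034 m and angle between the z axis of thick_b and the z axis of pan_floor, either way round below 0.12 rad)) or ((horizontal distance between thick_a and pan_floor below 0.012 m and z of thick_a in the frame of pan_floor between -0.003 and 0.034 m and angle between the z axis of thick_a and the z axis of pan_floor, either way round below 0.12 rad) and (horizontal distance between thin_a and pan_floor below 0.012 m and z of thin_a in the frame of pan_floor between -0.003 and 0.034 m and angle between the z axis of thin_a and the z axis of pan_floor, either way round below 0.12 rad)) or ((horizontal distance between thick_a and pan_floor below 0.012 m and z of thick_a in the frame of pan_floor between -0.003 and 0.034 m and angle between the z axis of thick_a and the z axis of pan_floor, either way round below 0.12 rad) and (horizontal distance between thin_b and pan_floor below 0.012 m and z of thin_b in the frame of pan_floor between -0.003 and 0.034 m and angle between the z axis of thin_b and the z axis of pan_floor, either way round below 0.12 rad)) or ((horizontal distance between thick_b and pan_floor below 0.012 m and z of thick_b in the frame of pan_floor between -0.003 and 0.034 m and angle between the z axis of thick_b and the z axis of pan_floor, either way round below 0.12 rad) and (horizontal distance between thin_a and pan_floor below 0.012 m and z of thin_a in the frame of pan_floor between -0.003 and 0.034 m and angle between the z axis of thin_a and the z axis of pan_floor, either way round below 0.12 rad)) or ((horizontal distance between thick_b and pan_floor below 0.012 m and z of thick_b in the frame of pan_floor between -0.003 and 0.034 m and angle between the z axis of thick_b and the z axis of pan_floor, either way round below 0.12 rad) and (horizontal distance between thin_b and pan_floor below 0.012 m and z of thin_b in the frame of pan_floor between -0.003 and 0.034 m and angle between the z axis of thin_b and the z axis of pan_floor, either way round below 0.12 rad)) or ((horizontal distance between thin_a and pan_floor below 0.012 m and z of thin_a in the frame of pan_floor between -0.003 and 0.034 m and angle between the z axis of thin_a and the z axis of pan_floor, either way round below 0.12 rad) and (horizontal distance between thin_b and pan_floor below 0.012 m and z of thin_b in the frame of pan_floor between -0.003 and 0.034 m and angle between the z axis of thin_b and the z axis of pan_floor, either way round below 0.12 rad)))), for 0.2 s.
At the end, for the whole second after the job is handed in: The top of the pan's rim is within 4 mm of the height of the pointer's tip and at rest; at least two rings (any thick and thin mix) are over the pin; every ring is either over the pin (flat, in the stack on the pan's floor) or on the table; no ring is held (all of step 2 and ((horizontal distance between thick_a and pan_floor below 0.012 m and z of thick_a in the frame of pan_floor between -0.003 and 0.034 m and angle between the z axis of thick_a and the z axis of pan_floor, either way round below 0.12 rad) or height (world z) of thick_a below 0.03 m) and ((horizontal distance between thick_b and pan_floor below 0.012 m and z of thick_b in the frame of pan_floor between -0.003 and 0.034 m and angle between the z axis of thick_b and the z axis of pan_floor, either way round below 0.12 rad) or height (world z) of thick_b below 0.03 m) and ((horizontal distance between thin_a and pan_floor below 0.012 m and z of thin_a in the frame of pan_floor between -0.003 and 0.034 m and angle between the z axis of thin_a and the z axis of pan_floor, either way round below 0.12 rad) or height (world z) of thin_a below 0.03 m) and ((horizontal distance between thin_b and pan_floor below 0.012 m and z of thin_b in the frame of pan_floor between -0.003 and 0.034 m and angle between the z axis of thin_b and the z axis of pan_floor, either way round below 0.12 rad) or height (world z) of thin_b below 0.03 m)); the robot touches nothing.
It fails at once if the pan is pushed more than 10 mm below the pointer (z of pan_rim in the frame of pointer_tip below -0.01 m).
It fails at once if a ring is dropped: the pan is knocked down faster than 0.2 m/s (velocity of joint pan above 0.2 m/s).
It fails at once if the scale, its pan or its pin is forced with more than 12 N (contact force between anything else and scale above 12 N).
It fails at once if the pointer is shifted by more than 3 mm (distance of pointer_tip from where it was at the start of the episode above 0.003 m).
It fails at once if something that is not needed is moved by more than 20 mm (distance of any of jar, tape, bottle_big, bottle_mid, bottle_white, dropper, airbrush from where it was at the start of the episode above 0.02 m).
It also fails if it takes over 72 s, if anything falls off the work surface, if the arm or the gripper's body presses on something with over 40 N, if the wrist force passes 120 N, or if a joint passes its speed limit or range.

### The arm

A 6-joint arm with a two-finger parallel gripper is mounted at the origin on the work surface. World frame = base frame: x ahead of the robot, y to its left, z up, the work surface at z = 0. Lengths are in m, angles in rad, forces in N, time in s.
With the tool pointing down it reaches from about 0.35 to 0.975 m from the base axis. Payload 4.9 kg.
Tool frame: the origin (TCP) lies between the finger pads; the fingertips stand 22 mm ahead of it and the grasp point (between the pads) lies 3 mm ahead of it; z points along the fingers, y is the line along which they close (so a half turn about z gives the same grasp; the last joint's range is limited). The gripper opens to 85 mm and grips with 20 to 120 N. Pads are 22 mm wide; open, the fingers measure 114 mm over their backs; the gripper's body (76 mm by 85 mm) begins 54 mm behind the grasp point. The pads swing forward as they close: fully open they stand 13 mm farther back than shut.
Start: joints at [-1.369, 0.053, 1.613, -0, 1.476, -0.119], TCP at [0.197, -0.593, 0.253] pointing down, gripper open.
Joint ranges: [-3.01, 3.01], [-1.01, 2.22], [0.06, 2.58], [-1.02, 4.17], [0.09, 2.62], [-3.14, 3.14]. Speed limits (rad/s): [2.57, 2.57, 3.14, 3.14, 3.14, 3.14].

### API

Orientations are given as a unit quaternion [w, x, y, z].
In Python, from plant import state, grab_frame, get_calibration, job_done, recognise, regions_of gives the robot as it stands.
- The arm moves only by the tool apply_moves, never from a script. Its argument "targets" is a list of rows, each an object with "translation": the shift along the tool's x, y, z normalised to -1 to 1, where 1 is 100 mm, a list of three; "twist": the turn about the tool's z normalised to -1 to 1, where 1 is 0.1 rad; "hand": the opening, from 0 (shut) to 1 (fully open). A call has 1 to 8 rows; each row shifts and turns the commanded pose from where the row before left it, along the tool's axes as they then stand; what a row does not reach is not made up. A row lasts 1/10 s, in which the tool goes at most 50 mm and 8.59 degrees, less where a joint would pass 70% of its speed; a pose out of reach is approached as far as the arm can. A call with a number of a shift or a turn outside -1 to 1 is refused whole. A call with a gripper value outside its range is refused whole. The fingers move at their own pace and stop on an object; the grip force is fixed at half the most. Time passes only in rows, so rows that do not move let the fingers close. It gives the time, the measured TCP pose, the force, the opening and the grip force at its end, in the units of the state.
- state(): the state, without advancing time (a new reading comes with each control period).
- grab_frame(name): name is "scene" or "top" or "wrist"; returns the picture (400x640x3 uint8, red, green, blue); there is no depth.
- get_calibration(name): a dict with "camera_matrix" (3x3 intrinsics, pixels), "D" ([k1, k2, p1, p2, k3] as OpenCV has them; the pictures are not rectified), "pose" (4x4, takes a point from camera to world coordinates). Camera axes: x right, y up, looking along -z (the intrinsics and any distortion apply to the point x, -y, -z); pixel columns grow to the right and rows downward; lengths in m; the calibration is good to about 2 mm. A picture is of the moment at which its call begins: read the wrist's pose just before it. get_calibration takes no time and is no camera call; for the wrist camera it gives the pose at the moment of the call.
- job_done(): hands the job in; it is judged then, once.
Trained networks look in the newest picture that a camera, given by its name, has taken for a name from the list of things; names that differ only in an ending like _2 or _b are one class to them, and where a whole thing is asked for, a point or a joint stands for the part that bears it (a point fixed in the world has none). Each returns a list of dicts, best first, with "score" (0 to 1); they miss things now and then, are a little off and sometimes report something else, mostly with a low value. They report only what shows in the picture. A call takes as long as a camera call.
- recognise(camera, query): "point" ([x, y, z] in m, in world coordinates, good to about 4 mm: the middle of the surface that is visible of it).
- regions_of(camera, query): "pixels" (400x640 bool, what is visible of it).
The state is a dict: "time": time; "joint_pos": joint angles; "joint_vel": joint speeds; "joint_efforts": joint torques, N m; "tool_pos": TCP position; "tool_rot": TCP orientation; "contact_force": force on the tool from outside, world axes, zero at the start; "ft_torque": the same for the moment, N m; "gripper_width": opening from 0.0 (shut) to 1.0 (fully open); "grasp_force": force on a finger pad.
Only numpy, scipy, OpenCV 4.12 (cv2) and the standard library are available. Lean on these libraries where they do the work, as an engineer would, in place of code of your own. Each camera call takes 0.05 s, during which the arm holds its last target. There are 200 camera calls.

## Working session

There is one attempt and no reset: what is moved stays moved. The work goes in short steps, Python scripts to look and compute and a tool call to move; the robot and the scene stay as the last step left them, time stands still between calls to the robot, and variables do not carry over. Pictures are saved under pics/ and viewed, at most 10 in all, crops included, and the job is handed in when it is done.

Besides the shell and the picture viewer there is one more tool, called after "Call:" as a command line: name --argument value ..., lists and objects as JSON in quotes. apply_moves: Moves the arm, as the interface text tells. Its arguments: {"type":"object","properties":{"targets":{"type":"array"}},"required":["targets"]}

```bash
mkdir -p pics; cat > h.py <<'E'
import numpy as np, cv2
from plant import *
def snap(cam,name=None):
    c=get_calibration(cam); im=grab_frame(cam)
    if name: cv2.imwrite('pics/'+name+'.png',im[:,:,::-1])
    return c,im
def ray(c,uv):
    K=np.array(c['camera_matrix'],float);D=np.array(c['D'],float);T=np.array(c['pose'],float)
    p=cv2.undistortPoints(np.array([[uv]],float),K,D)[0,0]
    d=T[:3,:3]@np.array([p[0],-p[1],-1.]);return T[:3,3],d
def atz(c,uv,z):
    o,d=ray(c,uv);return o+d*(z-o[2])/d[2]
def proj(c,P):
    K=np.array(c['camera_matrix'],float);D=np.array(c['D'],float);T=np.array(c['pose'],float)
    q=T[:3,:3].T@(np.atleast_2d(np.array(P,float)).T-T[:3,3:4]);q=q.T*[1,-1,-1]
    return cv2.projectPoints(q,np.zeros(3),np.zeros(3),K,D)[0][:,0]
E
python3 - <<'E'
from h import *
np.set_printoptions(precision=4,suppress=True)
s=state();print(s['time'],s['tool_pos'],s['tool_rot'])
cs={}
for cam in('scene','top','wrist'):
    c,im=snap(cam,cam+'0');print(cam,c['pose'][:3] if 0 else np.array(c['pose'])[:3].round(3).tolist(),np.array(c['camera_matrix'])[0,0],c['D'])
    for q in ('thick_a','thin_a','jar','scale','pan_floor','pin_nominal') if cam!='wrist' else ('thick_a','thin_a'):
        for r in recognise(cam,q): 
            if r['score']>.25: print(cam,q,round(r['score'],2),np.array(r['point']))
print(state()['time'])
a=cv2.imread('pics/scene0.png');b=cv2.imread('pics/top0.png')
E
```

```text
0.0 [ 0.197  -0.5925  0.2521] [-0.001   0.9872  0.1597 -0.    ]
scene [[0.433, -0.618, 0.656, 1.213], [0.901, 0.313, -0.3, -0.309], [-0.019, 0.721, 0.692, 0.831]] 464.66234521951895 [0.0032 0.     0.     0.     0.    ]
scene thick_a 0.72 [ 0.543  -0.2285  0.0152]
scene thick_a 0.66 [ 0.4356 -0.299   0.0127]
scene thin_a 0.58 [ 0.6648 -0.1754  0.0019]
scene thin_a 0.57 [ 0.4243 -0.1564  0.0056]
scene jar 0.72 [ 0.5776 -0.346   0.0374]
scene scale 0.57 [0.6031 0.0798 0.0517]
scene pan_floor 0.72 [0.5807 0.0922 0.1185]
scene pin_nominal 0.91 [0.5819 0.0921 0.1132]
top [[0.008, 0.999, -0.044, 0.447], [-1.0, 0.008, -0.005, 0.007], [-0.004, 0.044, 0.999, 1.536]] 500.3060397918594 [-0.0426  0.      0.      0.      0.    ]
top thick_a 0.75 [ 0.5336 -0.2302  0.0122]
top thick_a 0.47 [ 0.4233 -0.2953  0.0135]
top thin_a 0.66 [ 0.6649 -0.1796  0.0034]
top thin_a 0.55 [ 0.4225 -0.1582  0.0032]
top jar 0.46 [ 0.561  -0.3481  0.052 ]
top scale 0.71 [0.5665 0.0981 0.1135]
top pan_floor 0.78 [0.5784 0.0998 0.1146]
top pan_floor 0.34 [0.5679 0.1977 0.1023]
top pin_nominal 0.78 [0.5755 0.0991 0.1155]
wrist [[0.316, 0.915, 0.249, 0.259], [-0.949, 0.305, 0.083, -0.574], [-0.001, -0.263, 0.965, 0.373]] 286.5023586870647 [-0.0097  0.      0.      0.      0.    ]
0.85
```

View pics/top0.png

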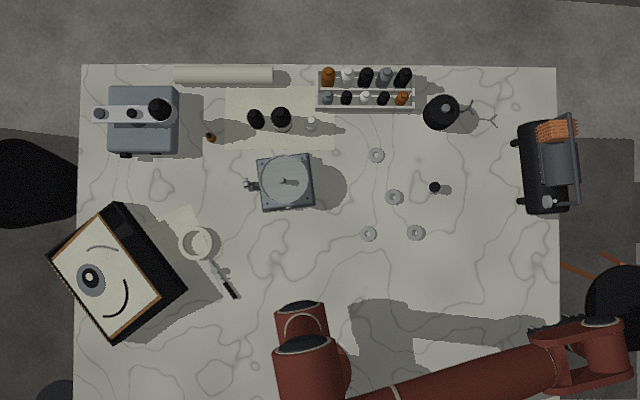

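View pics/scene0.png

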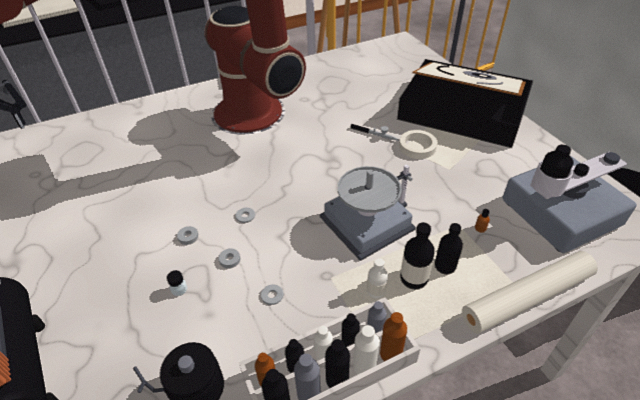

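The top view shows the rings at about (376,155), (394,197), (416,233) and (369,234), the jar at (434,187) and the scale at (285,182) with its post at (249,187). The scene view agrees: the pin is at (370,180) and the post at (403,190). I'll square the tool to the world axes and look with the wrist camera.

Call:
apply_moves --targets '[{"translation": [0,0,-0.12],"twist": 0.8,"hand": 1},{"translation": [0,0,-0.12],"twist": 0.8,"hand": 1},{"translation": [0,0,-0.12],"twist": 0.8,"hand": 1},{"translation": [0,0,-0.12],"twist": 0.8,"hand": 1},{"translation": [0.25,-0.43,0],"twist": 0,"hand": 1},{"translation": [0.25,-0.43,0],"twist": 0,"hand": 1},{"translation": [0.25,-0.43,0],"twist": 0,"hand": 1},{"translation": [0.25,-0.43,0],"twist": 0,"hand": 1}]'

```text
time: 1.65
tool_pos: [0.2975, -0.4194, 0.3014]
tool_rot: [0.0, 1.0, -0.0, 0.0]
contact_force: [1.5, -0.0, -0.1]
gripper_width: 1.006
grasp_force: 0.0
```

Call:
apply_moves --targets '[{"translation": [0.25,-0.43,0],"twist": 0,"hand": 1},{"translation": [0.25,-0.43,0],"twist": 0,"hand": 1},{"translation": [0.25,-0.43,0],"twist": 0,"hand": 1},{"translation": [0.25,-0.43,0],"twist": 0,"hand": 1},{"translation": [0,0,0],"twist": 0,"hand": 1},{"translation": [0,0,0],"twist": 0,"hand": 1}]'

```text
time: 2.25
tool_pos: [0.3972, -0.2482, 0.3015]
tool_rot: [0.0, 1.0, 0.002, 0.0]
contact_force: [-0.1, 0.8, 0.2]
gripper_width: 1.001
grasp_force: 0.0
```

```bash
python3 - <<'E'
from h import *
np.set_printoptions(precision=4,suppress=True)
s=state();print(s['time'],s['tool_pos'],s['tool_rot'],s['contact_force'])
c,im=snap('wrist','w1');print(np.array(c['pose']))
for q,z in (('thick_a',.014),('thin_a',.007),('jar',.05)):
    for r in regions_of('wrist',q):
        if r['score']>.3:
            m=r['pixels'].astype(np.uint8);cn=max(cv2.findContours(m,cv2.RETR_EXTERNAL,cv2.CHAIN_APPROX_NONE)[0],key=len)
            (u,v),ax,_=cv2.fitEllipse(cn)
            print(q,round(r['score'],2),(round(u,1),round(v,1)),np.round(ax,1),atz(c,(u,v),z))
E
```

```text
2.25 [ 0.3972 -0.2482  0.3015] [0.0004 1.     0.0018 0.0001] [-0.1413  0.7961  0.1663]
[[ 0.0042  0.9648  0.2628  0.4628]
 [-1.      0.004   0.0012 -0.2494]
 [ 0.0001 -0.2628  0.9649  0.4212]
 [ 0.      0.      0.      1.    ]]
thick_a 0.77 (352.0, 150.9) [32.4 34. ] [ 0.4269 -0.2979  0.014 ]
thick_a 0.68 (13.2, 30.0) [31.2 83.6] [0.5791 0.1414 0.014 ]
thick_a 0.58 (303.8, 67.2) [35.3 39.8] [ 0.5348 -0.231   0.014 ]
thin_a 0.86 (252.4, 153.4) [31.5 33.4] [ 0.4221 -0.1561  0.007 ]
thin_a 0.42 (7.0, 270.3) [14.  24.2] [0.2335 0.2539 0.007 ]
jar 0.94 (400.8, 40.2) [27.8 42.8] [ 0.5582 -0.3461  0.05  ]
jar 0.4 (252.7, 153.6) [31.5 34.2] [ 0.4261 -0.1661  0.05  ]
```

View pics/w1.png

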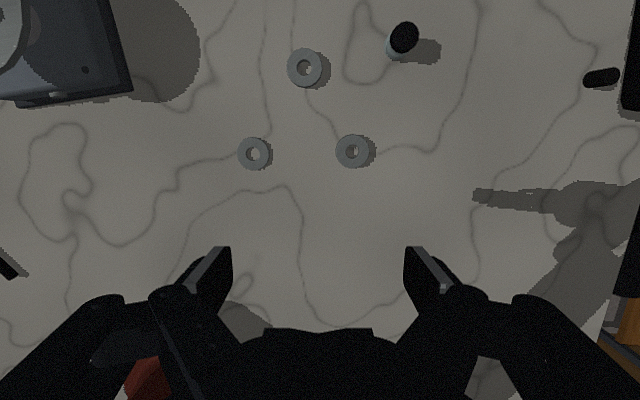

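Wrist view: thick rings at (304,67) and (352,151), a thin ring at (253,153) and the jar at (403,38), all matching the top camera. Next I'll look at the scale.

Call:
apply_moves --targets '[{"translation": [0.13,-0.42,0],"twist": 0,"hand": 1},{"translation": [0.13,-0.42,0],"twist": 0,"hand": 1},{"translation": [0.13,-0.42,0],"twist": 0,"hand": 1},{"translation": [0.13,-0.42,0],"twist": 0,"hand": 1},{"translation": [0.13,-0.42,0],"twist": 0,"hand": 1},{"translation": [0.13,-0.42,0],"twist": 0,"hand": 1},{"translation": [0,0,0],"twist": 0,"hand": 1},{"translation": [0,0,0],"twist": 0,"hand": 1}]'

```text
time: 3.25
tool_pos: [0.4747, 0.0027, 0.3011]
tool_rot: [0.0, 1.0, 0.0, -0.0]
contact_force: [-0.6, -0.6, 0.2]
gripper_width: 0.997
grasp_force: 0.0
```

```bash
python3 - <<'E'
from h import *
np.set_printoptions(precision=4,suppress=True)
s=state();print(s['time'],s['tool_pos'],s['tool_rot'])
c,im=snap('wrist');print(np.array(c['pose'])[:3,3])
np.save('w2.npy',im)
import pickle;pickle.dump(c,open('w2.pkl','wb'))
for q in('pan_floor','pin_nominal','pointer_tip','scale'):
  for r in recognise('wrist',q):
    if r['score']>.25: print(q,round(r['score'],2),np.array(r['point']))
u,v=proj(c,(0.5784,.0998,.115))[0];print(u,v)
x0=int(max(0,min(440,u-100)));y0=int(max(0,min(250,v-75)));print(x0,y0)
cv2.imwrite('pics/w2c.png',cv2.resize(im[y0:y0+150,x0:x0+200,::-1],(800,600),interpolation=cv2.INTER_CUBIC))
E
```

```text
3.25 [0.4747 0.0027 0.3011] [ 0.0003  1.      0.0005 -0.0003]
[0.5405 0.0012 0.4207]
pan_floor 0.97 [0.5789 0.0988 0.1128]
pin_nominal 0.79 [0.5846 0.0951 0.1178]
pointer_tip 0.62 [0.5638 0.1968 0.1068]
scale 0.69 [0.5734 0.0894 0.1131]
scale 0.28 [0.5806 0.1022 0.1156]
218.91063139304933 84.55747793408707
118 9
```

View pics/w2c.png

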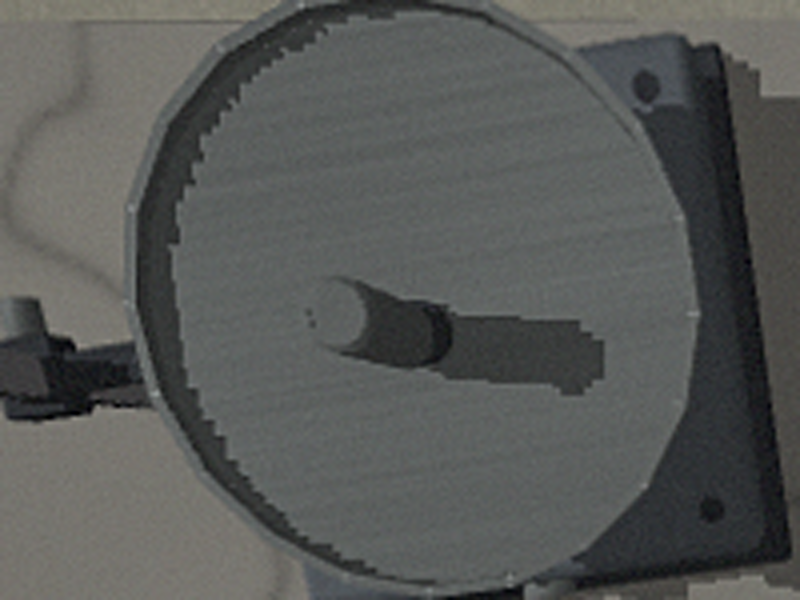

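The crop shows the pin's top disc at about crop (336,315), the pointer clamp at left (130,375), and the rim spanning crop x 128–695. I'll centre the camera above the pin and closer.

Call:
apply_moves --targets '[{"translation": [0.15,-0.35,0.2],"twist": 0,"hand": 1},{"translation": [0.15,-0.35,0.2],"twist": 0,"hand": 1},{"translation": [0.0,-0.27,0.2],"twist": 0,"hand": 1},{"translation": [0,0,0],"twist": 0,"hand": 1},{"translation": [0,0,0],"twist": 0,"hand": 1},{"translation": [0,0,0],"twist": 0,"hand": 1}]'

```text
time: 4.1
tool_pos: [0.5051, 0.099, 0.2425]
tool_rot: [0.0, 1.0, -0.0, 0.001]
contact_force: [-0.4, -1.0, 0.3]
gripper_width: 0.998
grasp_force: 0.0
```

```bash
python3 - <<'E'
from h import *
import pickle
np.set_printoptions(precision=4,suppress=True)
c2=pickle.load(open('w2.pkl','rb'));print('pin w2',atz(c2,(202,87.7),.16))
s=state();print(s['time'],s['tool_pos'],s['tool_rot'])
c,im=snap('wrist');print(np.array(c['pose'])[:3,3])
np.save('w3.npy',im);pickle.dump(c,open('w3.pkl','wb'))
for q in('pan_floor','pin_nominal','pointer_tip'):
  for r in recognise('wrist',q):
    if r['score']>.25: print(q,round(r['score'],2),np.array(r['point']))
u,v=proj(c,(0.5784,.0998,.115))[0]
x0=int(max(0,min(400,u-120)));y0=int(max(0,min(220,v-90)));print(x0,y0)
cv2.imwrite('pics/w3c.png',cv2.resize(im[y0:y0+180,x0:x0+240,::-1],(800,600),interpolation=cv2.INTER_CUBIC))
E
```

```text
pin w2 [0.5703 0.1    0.16  ]
4.1 [0.5051 0.099  0.2425] [ 0.0002  1.     -0.0004  0.001 ]
[0.5705 0.0974 0.3623]
pan_floor 0.88 [0.5812 0.1031 0.1184]
pin_nominal 0.65 [0.5788 0.0942 0.1208]
pointer_tip 0.69 [0.5616 0.1939 0.1053]
194 24
```

View pics/w3c.png

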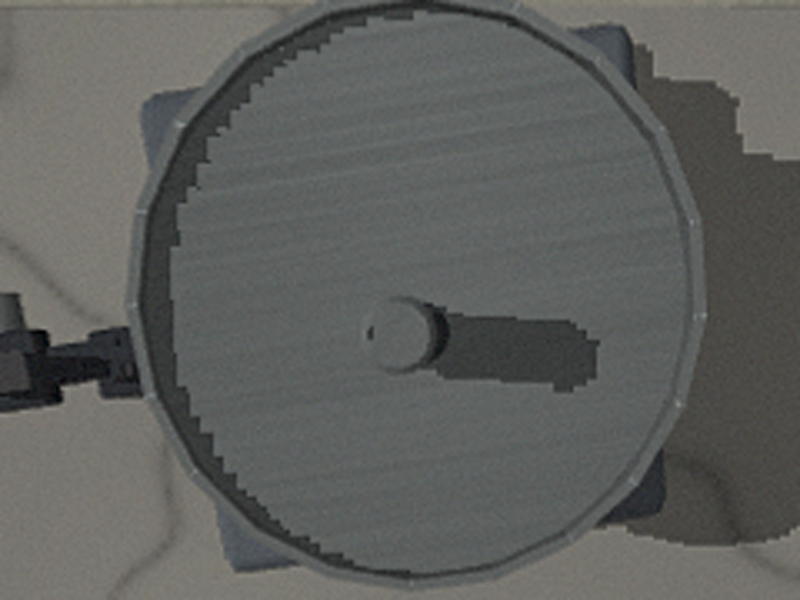

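The overhead crop shows the pin's top disc at about crop (401,335), the rim spanning 128–706, and the pointer finger at (50–140,365), partly hidden by the rim. I'll take two views from the outside to triangulate the pointer.

Call:
apply_moves --targets '[{"translation": [0,-0.4,0],"twist": 0,"hand": 1},{"translation": [0,-0.4,0],"twist": 0,"hand": 1},{"translation": [0,-0.4,0],"twist": 0,"hand": 1},{"translation": [0,0,0],"twist": 0,"hand": 1},{"translation": [0,0,0],"twist": 0,"hand": 1}]'

```text
time: 4.8
tool_pos: [0.5045, 0.2204, 0.2416]
tool_rot: [0.0, 1.0, 0.001, 0.0]
contact_force: [-0.2, -0.7, 0.2]
gripper_width: 0.997
grasp_force: 0.0
```

```bash
python3 - <<'E'
from h import *
import pickle
s=state();c,im=snap('wrist');np.save('w4.npy',im);pickle.dump(c,open('w4.pkl','wb'));print(s['tool_pos'])
E
```

```text
[0.50451024 0.22038403 0.24164909]
```

Call:
apply_moves --targets '[{"translation": [0.4,0.05,0],"twist": 0,"hand": 1},{"translation": [0.4,0.05,0],"twist": 0,"hand": 1},{"translation": [0.4,0.05,0.2],"twist": 0,"hand": 1},{"translation": [0.1,0.05,0.4],"twist": 0,"hand": 1},{"translation": [0,0,0.1],"twist": 0,"hand": 1},{"translation": [0,0,0],"twist": 0,"hand": 1},{"translation": [0,0,0],"twist": 0,"hand": 1}]'

```text
time: 5.55
tool_pos: [0.6344, 0.1999, 0.1727]
tool_rot: [-0.0, 1.0, 0.0, 0.001]
contact_force: [0.2, -1.2, 0.3]
gripper_width: 1.002
grasp_force: 0.0
```

```bash
python3 - <<'E'
from h import *
import pickle
from scipy.optimize import least_squares
np.set_printoptions(precision=4,suppress=True)
s=state();c,im=snap('wrist');np.save('w5.npy',im);pickle.dump(c,open('w5.pkl','wb'));print(s['tool_pos'])
c3=pickle.load(open('w3.pkl','rb'));c4=pickle.load(open('w4.pkl','rb'));im4=np.load('w4.npy')
pts=np.array([(128,305),(706,315),(415,588),(135,212),(700,222),(665,130),(683,405),(180,125),(200,475),(637,487),(150,397)],float)/(10/3)+[194,24]-.35
W=np.array([atz(c3,p,.121) for p in pts])[:,:2]
f=least_squares(lambda q:np.hypot(*(W-q[:2]).T)-q[2],[.578,.1,.07]);print('axis',f.x,'rms',f.fun.std())
print('pin',atz(c3,(194+401/3.333-.35,24+335/3.333-.35),.159))
def crop(c,im,w,h):
    u,v=proj(c,(.563,.185,.105))[0];x0=int(np.clip(u-w/2,0,640-w));y0=int(np.clip(v-h/2,0,400-h));print(x0,y0)
    return cv2.resize(im[y0:y0+h,x0:x0+w,::-1],(400,500),interpolation=cv2.INTER_CUBIC)
cv2.imwrite('pics/p45.png',np.hstack([crop(c4,im4,80,100),crop(c,im,80,100)]))
E
```

```text
[0.6344 0.1999 0.1727]
axis [0.577  0.0961 0.0697] rms 0.0006347764561898636
pin [0.5709 0.1    0.159 ]
316 82
295 261
```

View pics/p45.png

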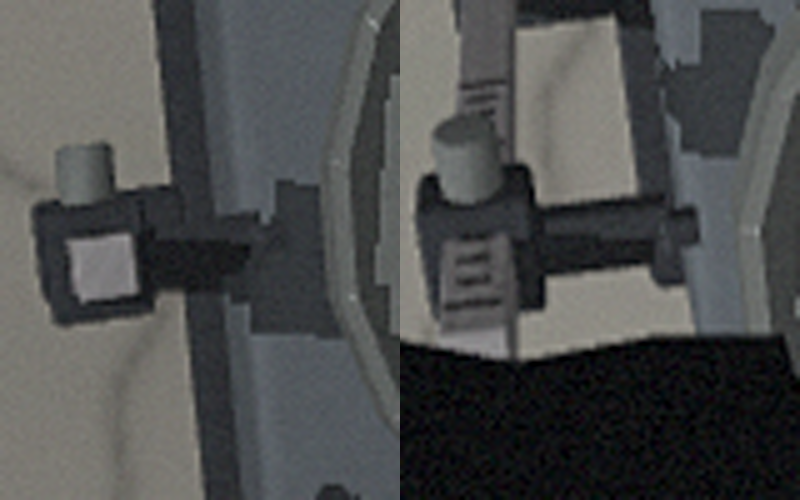

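The pin is 7 mm off the axis, which is plausible. In the left crop the post top is at (103,265); in the right crop the pointer's end is near (698,215). I'll constrain the tip to 74 mm out along the post direction and solve for its height.

```bash
python3 - <<'E'
from h import *
import pickle
np.set_printoptions(precision=4,suppress=True)
c4=pickle.load(open('w4.pkl','rb'));c5=pickle.load(open('w5.pkl','rb'));im4=np.load('w4.npy');im5=np.load('w5.npy')
A=np.array([.577,.0961]);P=atz(c4,(316+103/5-.4,82+265/5-.4),.128);d=P[:2]-A;print(P,np.hypot(*d));d/=np.hypot(*d)
T=A+.074*d
for z in (.095,.1,.105,.11): 
    p4=(proj(c4,[*T,z])[0]-[316,82]+.4)*5;p5=(proj(c5,[*T,z])[0]-[295,261]+.4)*5+[400,0];print(z,p4,p5)
R=A+.07*d;print('rim pt .121',(proj(c4,[*R,.121])[0]-[316,82]+.4)*5,(proj(c5,[*R,.121])[0]-[295,261]+.4)*5+[400,0])
def cr(im,x,y):
    i=im[y:y+40,x:x+32,::-1].astype(float);i=np.clip(i*2,0,255).astype(np.uint8);return cv2.resize(i,(400,500),interpolation=cv2.INTER_CUBIC)
cv2.imwrite('pics/p45b.png',np.hstack([cr(im4,316+28,82+30),cr(im5,295+36,261+28)]))
E
```

```text
[0.5623 0.2043 0.128 ] 0.10922214676252608
0.095 [285.8033 232.2413] [699.5933 194.3227]
0.1 [291.0462 232.5966] [703.5773 213.4129]
0.105 [296.4927 232.9657] [707.7381 233.3515]
0.11 [302.155  233.3496] [712.0876 254.1961]
rim pt .121 [339.9867 230.9194] [750.8583 300.2772]
```

View pics/p45b.png

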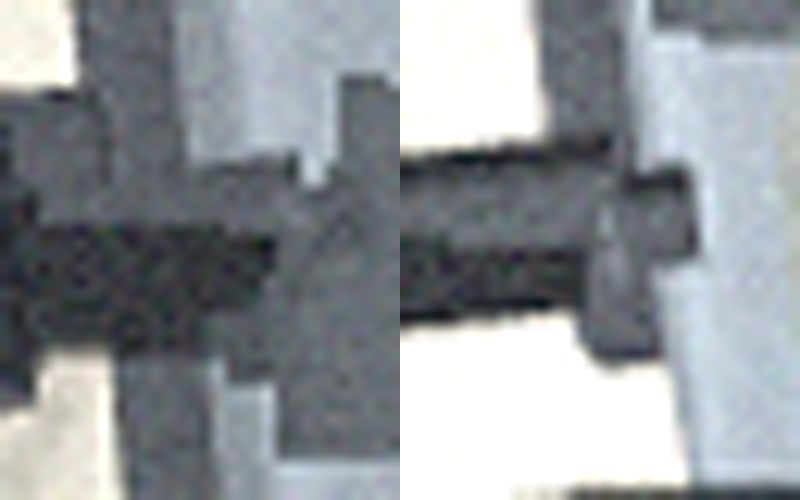

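```bash
python3 - <<'E'
from h import *
import pickle
np.set_printoptions(precision=4,suppress=True)
C={k:pickle.load(open(f'w{k}.pkl','rb')) for k in (2,3,4,5)}
def tri(obs):
    M=np.zeros((3,3));b=np.zeros(3);
    for k,p in obs:
        o,d=ray(C[k],p);d/=np.linalg.norm(d);Q=np.eye(3)-np.outer(d,d);M+=Q;b+=Q@o
    X=np.linalg.solve(M,b);return X,[(proj(C[k],X)[0]-p).round(1) for k,p in obs]
L=lambda x,y:(4,np.array([316+x/5-.4,82+y/5-.4])); R=lambda x,y:(5,np.array([295+(x-400)/5-.4,261+y/5-.4]))
A=np.array([.577,.0961])
for n,o in dict(blackend=[L(248,255),R(654,254)],posttop=[L(103,265),R(478,335)],block=[L(262,228),R(695,225)],rim=[L(330,180),R(748,230)]).items():
    X,e=tri(o);print(n,X,np.hypot(*(X[:2]-A)),e)
for p in ((95,330),(95,395),(140,330),(140,395)):
    q=np.array(p)/(10/3)+[194,24]-.35
    for z in (.1,.052,.02): X=atz(C[3],q,z);print(p,z,X,'L',((proj(C[4],X)[0]-[316,82]+.4)*5).round(),'R',((proj(C[5],X)[0]-[295,261]+.4)*5+[400,0]).round())
E
```

```text
blackend [0.5633 0.1775 0.1048] 0.08256823639698235 [array([0.1, 0. ]), array([-0.1, -0. ])]
posttop [0.562  0.2038 0.1213] 0.10871819635202884 [array([0.1, 0. ]), array([-0.2, -0. ])]
block [0.5677 0.1732 0.1035] 0.0776402047041298 [array([2.3, 0.1]), array([-2.6, -0.4])]
rim [0.5756 0.166  0.1162] 0.06991176542515919 [array([0.6, 0. ]), array([-0.7, -0.1])]
(95, 330) 0.1 [0.5724 0.1819 0.1   ] L [222. 201.] R [624. 183.]
(95, 330) 0.052 [0.5728 0.1973 0.052 ] L [115. 201.] R [522.  30.]
(95, 330) 0.02 [0.573  0.2076 0.02  ] L [ 60. 201.] R [471. -45.]
(95, 395) 0.1 [0.5555 0.1833 0.1   ] L [210. 299.] R [612. 277.]
(95, 395) 0.052 [0.5528 0.1991 0.052 ] L [105. 299.] R [512. 126.]
(95, 395) 0.02 [0.5509 0.2095 0.02  ] L [ 51. 299.] R [463.  51.]
(140, 330) 0.1 [0.5724 0.1699 0.1   ] L [290. 201.] R [702. 183.]
(140, 330) 0.052 [0.5728 0.1832 0.052 ] L [183. 201.] R [598.  31.]
(140, 330) 0.02 [0.573 0.192 0.02 ] L [128. 201.] R [547. -45.]
(140, 395) 0.1 [0.5555 0.1712 0.1   ] L [278. 299.] R [690. 278.]
(140, 395) 0.052 [0.5528 0.1847 0.052 ] L [173. 299.] R [588. 126.]
(140, 395) 0.02 [0.5509 0.1937 0.02  ] L [119. 299.] R [538.  52.]
```

A T-shaped pointer end is visible in all the views. Its top is about z≈0.105 (estimate), so roughly 15 mm of sink is needed. I'll seat a thick ring first and re-measure the gap against the rim afterwards. Now to the nearer thick ring.

Call:
apply_moves --targets '[{"translation": [0,0,-0.4],"twist": 0,"hand": 1},{"translation": [-0.2,0.3,-0.35],"twist": 0,"hand": 1},{"translation": [-0.2,0.42,0],"twist": 0,"hand": 0.8},{"translation": [-0.2,0.42,0],"twist": 0,"hand": 0.8},{"translation": [-0.2,0.42,0],"twist": 0,"hand": 0.8},{"translation": [-0.2,0.42,0],"twist": 0,"hand": 0.8},{"translation": [-0.2,0.42,0],"twist": 0,"hand": 0.8},{"translation": [-0.2,0.42,0],"twist": 0,"hand": 0.8}]'

```text
time: 6.4
tool_pos: [0.4941, -0.0828, 0.249]
tool_rot: [0.001, 1.0, 0.001, 0.003]
contact_force: [1.0, -0.6, 1.1]
gripper_width: 0.801
grasp_force: 0.0
```

Call:
apply_moves --targets '[{"translation": [-0.15,0.42,0],"twist": 0,"hand": 0.8},{"translation": [-0.1,0.42,0.1],"twist": 0,"hand": 0.8},{"translation": [0,0.42,0.3],"twist": 0,"hand": 0.8},{"translation": [0,0.21,0.2],"twist": 0,"hand": 0.8},{"translation": [0,0,0],"twist": 0,"hand": 0.8},{"translation": [0,0,0],"twist": 0,"hand": 0.8}]'

```text
time: 7.0
tool_pos: [0.4702, -0.2273, 0.1888]
tool_rot: [0.0, 1.0, 0.0, 0.001]
contact_force: [1.1, 0.1, 0.7]
gripper_width: 0.798
grasp_force: 0.0
```

```bash
cat > ring.py <<'E'
from h import *
import sys
np.set_printoptions(precision=4,suppress=True)
q=sys.argv[1];z={'thick_a':.014,'thin_a':.007}[q]
s=state();t=s['tool_pos'];print(s['time'],t,s['gripper_width'])
c,im=snap('wrist');print(np.array(c['pose'])[:3,3])
for r in regions_of('wrist',q):
    if r['score']>.3:
        m=r['pixels'].astype(np.uint8);cn=max(cv2.findContours(m,cv2.RETR_EXTERNAL,cv2.CHAIN_APPROX_NONE)[0],key=len)
        W=np.array([atz(c,p,z*.6)[:2] for p in cn[:,0].astype(float)]);(x,y),rad=cv2.minEnclosingCircle((W*1000).astype(np.float32))
        (u,v),ax,_=cv2.fitEllipse(cn);e=atz(c,(u,v),z*.6)
        print(round(r['score'],2),(round(u),round(v)),'circ',round(x/1000,4),round(y/1000,4),round(rad,1),'ell',e[:2],'rel tcp',e[:2]-t[:2])
E
python3 ring.py thick_a
```

```text
7.0 [ 0.4702 -0.2273  0.1888] 0.7984929603617921
[ 0.5356 -0.2287  0.3086]
0.95 (380, 226) circ 0.4268 -0.2987 25.6 ell [ 0.4273 -0.298 ] rel tcp [-0.0429 -0.0707]
0.92 (320, 125) circ 0.5348 -0.2314 24.3 ell [ 0.5354 -0.2312] rel tcp [ 0.0652 -0.0039]
```

Call:
apply_moves --targets '[{"translation": [0.32,0.04,0.2],"twist": 0,"hand": 0.75},{"translation": [0.33,0,0.3],"twist": 0,"hand": 0.75},{"translation": [0,0,0.4],"twist": 0,"hand": 0.75},{"translation": [0,0,0.4],"twist": 0,"hand": 0.75},{"translation": [0,0,0.2],"twist": 0,"hand": 0.75},{"translation": [0,0,0.1],"twist": 0,"hand": 0.75},{"translation": [0,0,0],"twist": 0,"hand": 0.75}]'

```text
time: 7.8
tool_pos: [0.5351, -0.2304, 0.0271]
tool_rot: [-0.0, 1.0, 0.001, -0.0]
contact_force: [-0.9, -0.3, -0.4]
gripper_width: 0.749
grasp_force: 0.0
```

Call:
apply_moves --targets '[{"translation": [0,0,0.03],"twist": 0,"hand": 0.4},{"translation": [0,0,0],"twist": 0,"hand": 0.4},{"translation": [0,0,0],"twist": 0,"hand": 0.4},{"translation": [0,0,0],"twist": 0,"hand": 0.4},{"translation": [0,0,0],"twist": 0,"hand": 0.4}]'

```text
time: 8.3
tool_pos: [0.5369, -0.2319, 0.0272]
tool_rot: [0.001, 1.0, 0.0, 0.002]
contact_force: [-0.3, 2.6, 7.4]
gripper_width: 0.52
grasp_force: 60.4
```

The fingertips touched the table (7 N), so I'll regrip a few mm higher.

Call:
apply_moves --targets '[{"translation": [0,0,0],"twist": 0,"hand": 0.7},{"translation": [0,0,-0.04],"twist": 0,"hand": 0.7},{"translation": [0,0,-0.03],"twist": 0,"hand": 0.7},{"translation": [0,0,0],"twist": 0,"hand": 0.4},{"translation": [0,0,0],"twist": 0,"hand": 0.4},{"translation": [0,0,0],"twist": 0,"hand": 0.4},{"translation": [0,0,0],"twist": 0,"hand": 0.4}]'

```text
time: 9.0
tool_pos: [0.5381, -0.2322, 0.0366]
tool_rot: [0.001, 1.0, 0.0, 0.003]
contact_force: [-4.9, 7.7, 22.0]
gripper_width: 0.411
grasp_force: 29.8
```

Call:
apply_moves --targets '[{"translation": [0,0,-0.3],"twist": 0,"hand": 0.4},{"translation": [0,0,-0.4],"twist": 0,"hand": 0.4},{"translation": [0,0,-0.4],"twist": 0,"hand": 0.4},{"translation": [0,0,-0.4],"twist": 0,"hand": 0.4},{"translation": [0,0,-0.4],"twist": 0,"hand": 0.4},{"translation": [0,0,-0.3],"twist": 0,"hand": 0.4},{"translation": [0,0,0],"twist": 0,"hand": 0.4},{"translation": [0,0,0],"twist": 0,"hand": 0.4}]'

```text
time: 9.8
tool_pos: [0.5351, -0.2315, 0.2517]
tool_rot: [0.0, 1.0, 0.0, 0.001]
contact_force: [-0.2, -0.7, -0.3]
gripper_width: 0.399
grasp_force: 0.0
```

```bash
python3 - <<'E'
from h import *
np.set_printoptions(precision=4,suppress=True)
s=state();t=s['tool_pos'];print(s['time'],t,s['tool_rot'],s['contact_force'],s['gripper_width'])
c,im=snap('wrist')
u,v=proj(c,[t[0],t[1],t[2]-.02])[0];x0=int(u-80);y0=int(min(v-60,280));print(u,v,x0,y0)
for r in regions_of('wrist','thick_a'):
    m=r['pixels'].astype(np.uint8);cn=max(cv2.findContours(m,cv2.RETR_EXTERNAL,cv2.CHAIN_APPROX_NONE)[0],key=len)
    if len(cn)>5:
        (u,v),ax,_=cv2.fitEllipse(cn);print(round(r['score'],2),(u,v),ax,cv2.boundingRect(cn),atz(c,(u,v),t[2]-.017)[:2]-t[:2])
cv2.imwrite('pics/g1.png',np.clip(cv2.resize(im[y0:y0+120,x0:x0+160,::-1],(800,600),interpolation=cv2.INTER_CUBIC)*1.5,0,255).astype(np.uint8))
E
```

```text
9.8 [ 0.5351 -0.2315  0.2517] [0.0004 1.     0.0004 0.0006] [-0.2226 -0.6641 -0.3432] 0.39889411327875635
314.79508726527996 252.44388351186547 234 192
0.7 (320.6971740722656, 179.5980987548828) (35.69970703125, 36.072959899902344) (303, 162, 37, 37) [ 0.0398 -0.0029]
0.56 (372.7007751464844, 242.7533721923828) (5.3662567138671875, 16.83053207397461) (366, 238, 15, 12) [ 0.0069 -0.0298]
```

View pics/g1.png

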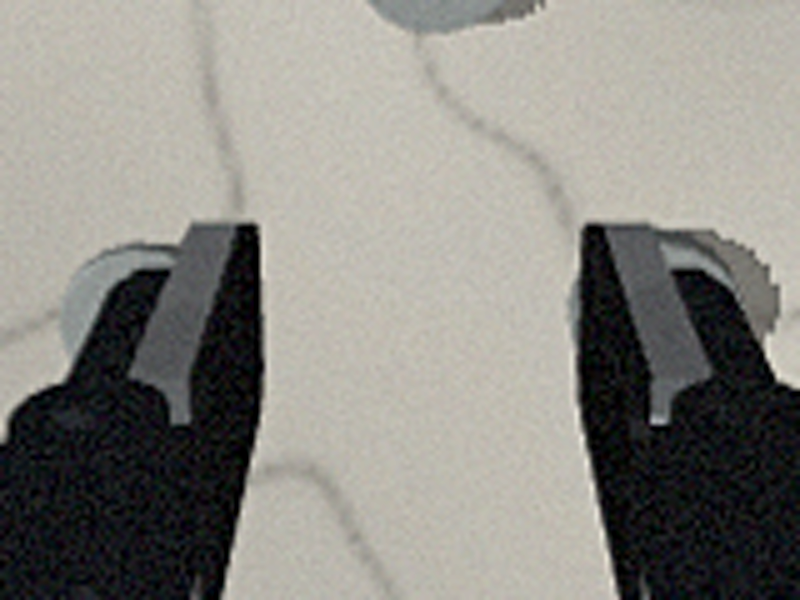

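The picture shows the closed fingers empty and the ring still on the table near crop (455,0): the tips sit about 18 mm ahead at this opening, so they slid off. I'll relocate and grasp lower.

```bash
python3 ring.py thick_a
```

```text
9.9 [ 0.5341 -0.231   0.249 ] 0.4025764020463205
[ 0.6001 -0.2327  0.3685]
0.6 (321, 179) circ 0.5314 -0.2367 24.9 ell [ 0.532  -0.2368] rel tcp [-0.0021 -0.0058]
0.41 (374, 244) circ 0.4404 -0.3093 16.9 ell [ 0.4422 -0.3089] rel tcp [-0.0919 -0.0779]
```

Call:
apply_moves --targets '[{"translation": [-0.33,0.06,0.3],"twist": 0,"hand": 0.75},{"translation": [-0.34,0,0.3],"twist": 0,"hand": 0.75},{"translation": [0,0,0],"twist": 0,"hand": 0.75},{"translation": [0,0,0],"twist": 0,"hand": 0.75}]'

```text
time: 10.4
tool_pos: [0.4663, -0.2366, 0.1884]
tool_rot: [-0.001, 1.0, -0.0, -0.002]
contact_force: [0.7, -0.2, 0.7]
gripper_width: 0.75
grasp_force: 0.0
```

```bash
python3 ring.py thick_a
```

```text
10.4 [ 0.4663 -0.2366  0.1884] 0.7503091279485551
[ 0.5324 -0.2385  0.3078]
0.84 (372, 222) circ 0.4268 -0.2988 25.7 ell [ 0.4268 -0.2981] rel tcp [-0.0395 -0.0616]
0.57 (318, 123) circ 0.5322 -0.2373 24.7 ell [ 0.5324 -0.2373] rel tcp [ 0.0661 -0.0008]
```

Call:
apply_moves --targets '[{"translation": [0.33,0,0.2],"twist": 0,"hand": 0.7},{"translation": [0.33,0.01,0.3],"twist": 0,"hand": 0.7},{"translation": [0,0,0.4],"twist": 0,"hand": 0.7},{"translation": [0,0,0.4],"twist": 0,"hand": 0.7},{"translation": [0,0,0.2],"twist": 0,"hand": 0.7},{"translation": [0,0,0.16],"twist": 0,"hand": 0.7},{"translation": [0,0,0],"twist": 0,"hand": 0.7}]'

```text
time: 11.2
tool_pos: [0.5342, -0.2382, 0.0239]
tool_rot: [-0.0, 1.0, 0.001, -0.001]
contact_force: [-0.3, -0.6, -0.3]
gripper_width: 0.696
grasp_force: 0.0
```

Call:
apply_moves --targets '[{"translation": [0,0,0],"twist": 0,"hand": 0.5},{"translation": [0,0,0],"twist": 0,"hand": 0.4},{"translation": [0,0,0],"twist": 0,"hand": 0.4},{"translation": [0,0,0],"twist": 0,"hand": 0.4},{"translation": [0,0,0],"twist": 0,"hand": 0.4}]'

```text
time: 11.7
tool_pos: [0.5356, -0.2393, 0.0273]
tool_rot: [0.001, 1.0, 0.0, 0.002]
contact_force: [1.4, -0.0, 5.5]
gripper_width: 0.522
grasp_force: 62.0
```

Call:
apply_moves --targets '[{"translation": [0,0,-0.1],"twist": 0,"hand": 0.4},{"translation": [0,0,-0.4],"twist": 0,"hand": 0.4},{"translation": [0,0,-0.4],"twist": 0,"hand": 0.4},{"translation": [0,0,-0.4],"twist": 0,"hand": 0.4},{"translation": [0,0,-0.4],"twist": 0,"hand": 0.4},{"translation": [0,0,-0.4],"twist": 0,"hand": 0.4},{"translation": [0,0,0],"twist": 0,"hand": 0.4},{"translation": [0,0,0],"twist": 0,"hand": 0.4}]'

```text
time: 12.5
tool_pos: [0.5338, -0.2384, 0.236]
tool_rot: [0.0, 1.0, 0.0, 0.0]
contact_force: [-0.6, -0.0, -2.1]
gripper_width: 0.518
grasp_force: 61.9
```

```bash
python3 - <<'E'
from h import *
import pickle
np.set_printoptions(precision=4,suppress=True)
s=state();t=s['tool_pos'];print(s['time'],t,s['tool_rot'],s['contact_force'],s['gripper_width'])
c,im=snap('wrist');np.save('g2.npy',im);pickle.dump((c,s),open('g2.pkl','wb'))
u,v=proj(c,[t[0],t[1],t[2]-.017])[0];x0=int(u-60);y0=int(min(v-55,310));print(u,v,x0,y0)
for r in regions_of('wrist','thick_a'):
    m=r['pixels'].astype(np.uint8);cn=max(cv2.findContours(m,cv2.RETR_EXTERNAL,cv2.CHAIN_APPROX_NONE)[0],key=len)
    print(round(r['score'],2),cv2.boundingRect(cn))
cv2.imwrite('pics/g2.png',np.clip(cv2.resize(im[y0:y0+90,x0:x0+120,::-1],(800,600),interpolation=cv2.INTER_CUBIC)*1.7,0,255).astype(np.uint8))
E
```

```text
12.5 [ 0.5338 -0.2384  0.236 ] [0.0004 1.     0.0004 0.0005] [-0.6136 -0.0011 -2.0942] 0.5178400367695564
314.71064095084205 254.9126809477388 254 199
0.86 (274, 212, 87, 90)
```

View pics/g2.png

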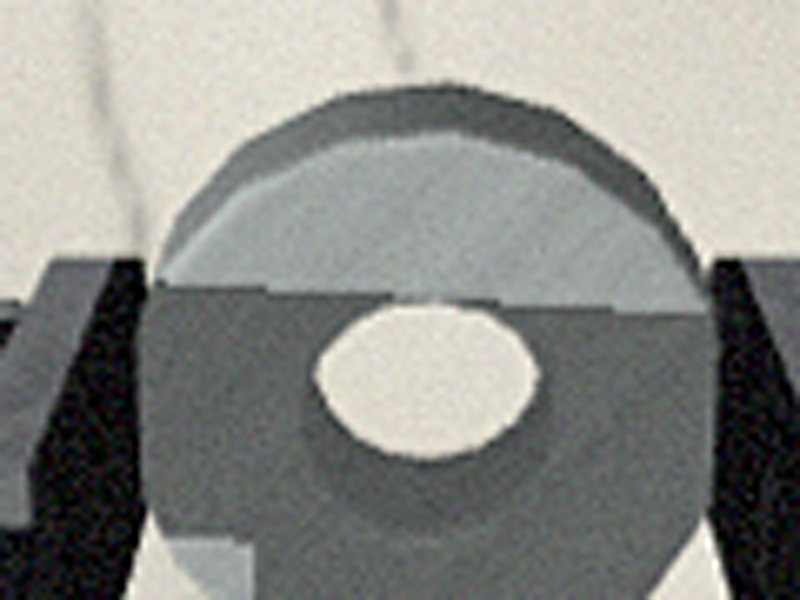

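The ring is held level; the bore centre is near crop (428,418) and the outer top edge reaches y=132. Solving for the ring's offset in the hand.

```bash
python3 - <<'E'
from h import *
import pickle
np.set_printoptions(precision=4,suppress=True)
c,s=pickle.load(open('g2.pkl','rb'));t=s['tool_pos']
px=lambda x,y:(254+x/6.6667-.43,199+y/6.6667-.43)
for h in (.010,.0133,.017):
    z=t[2]-h
    e=atz(c,px(430,132),z)-t; b1=atz(c,px(428,300),z)-t;b2=atz(c,px(428,535),z)-t
    l=atz(c,px(140,418),z)-t;r=atz(c,px(718,418),z)-t
    print(h,'edge->ctr x',e[0]-.024,'bore +x,-x',b1[0],b2[0],'y l/r',l[1],r[1],'width',l[1]-r[1])
    low=atz(c,px(440,85),z-.014)-t;print('  bottom edge->ctr',low[0]-.024)
E
```

```text
0.01 edge->ctr x -0.0016483668956286182 bore +x,-x 0.009402094684552886 -0.009849860723109893 y l/r 0.019888692505604877 -0.02321632500255444 width 0.043105017508159316
  bottom edge->ctr -0.002419617463516467
0.0133 edge->ctr x -0.002747112036263967 bore +x,-x 0.007973838259908383 -0.011767998434670246 y l/r 0.020431097359083106 -0.02377076153491403 width 0.04420185889399714
  bottom edge->ctr -0.0034290207342104542
0.017 edge->ctr x -0.003979038406067149 bore +x,-x 0.006372459844397826 -0.013918637687025837 y l/r 0.021039248255407206 -0.024392402495438392 width 0.0454316507508456
  bottom edge->ctr -0.004560775916503591
```

Call:
apply_moves --targets '[{"translation": [0.05,-0.42,0],"twist": 0,"hand": 0.4},{"translation": [0.05,-0.42,0],"twist": 0,"hand": 0.4},{"translation": [0.05,-0.42,0],"twist": 0,"hand": 0.4},{"translation": [0.05,-0.42,0],"twist": 0,"hand": 0.4},{"translation": [0.05,-0.42,0],"twist": 0,"hand": 0.4},{"translation": [0.05,-0.42,0],"twist": 0,"hand": 0.4},{"translation": [0.05,-0.42,0],"twist": 0,"hand": 0.4},{"translation": [0.04,-0.42,0],"twist": 0,"hand": 0.4}]'

```text
time: 13.4
tool_pos: [0.5712, 0.0993, 0.232]
tool_rot: [0.0, 1.0, 0.0, -0.003]
contact_force: [0.4, -0.0, -1.6]
gripper_width: 0.52
grasp_force: 62.0
```

Call:
apply_moves --targets '[{"translation": [0,-0.04,0.2],"twist": 0,"hand": 0.4},{"translation": [0,0,0.2],"twist": 0,"hand": 0.4},{"translation": [0,0,0],"twist": 0,"hand": 0.4},{"translation": [0,0,0],"twist": 0,"hand": 0.4},{"translation": [0,0,0],"twist": 0,"hand": 0.4}]'

```text
time: 13.9
tool_pos: [0.5729, 0.1013, 0.1955]
tool_rot: [-0.0, 1.0, 0.0, 0.0]
contact_force: [-0.8, -0.1, -1.6]
gripper_width: 0.514
grasp_force: 62.1
```

```bash
python3 - <<'E'
from h import *
import pickle
np.set_printoptions(precision=4,suppress=True)
s=state();t=s['tool_pos'];print(s['time'],t,s['tool_rot'],s['contact_force'],s['gripper_width'])
c,im=snap('wrist');np.save('g3.npy',im);pickle.dump((c,s),open('g3.pkl','wb'))
print((proj(c,[[.571,.1,.16],[.563,.1,.16],[.571,.108,.16],[.571,.092,.16]])-[254,199]+.43)*6.6667)
cv2.imwrite('pics/g3.png',np.clip(cv2.resize(im[199:289,254:374,::-1],(800,600),interpolation=cv2.INTER_CUBIC)*1.7,0,255).astype(np.uint8))
E
```

```text
13.9 [0.5729 0.1013 0.1955] [-0.      1.      0.0001  0.0002] [-0.8282 -0.0894 -1.6464] 0.5139721636041109
[[425.0174 301.9863]
 [424.9792 385.4738]
 [333.7413 301.8927]
 [516.298  302.0677]]
```

View pics/g3.png

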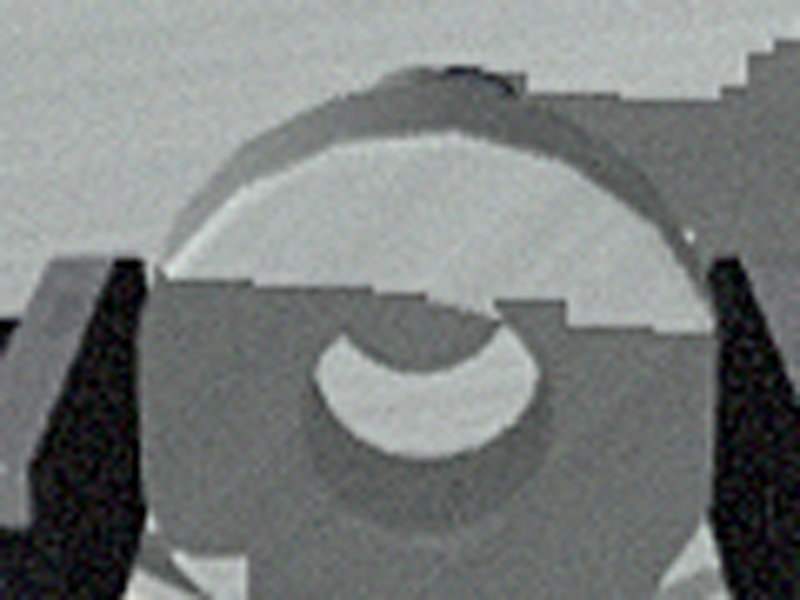

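The pin's -x edge shows through the bore at crop (422,373), and the bore's lower edge is at (428,458), so they are nearly aligned. Computing the residual.

```bash
python3 - <<'E'
from h import *
import pickle
np.set_printoptions(precision=4,suppress=True)
c,s=pickle.load(open('g3.pkl','rb'));t=s['tool_pos']
px=lambda x,y:(254+x/6.6667-.43,199+y/6.6667-.43)
p=atz(c,px(421,373),.1587)
print('pin',p[0]+.008,p[1])
for hb in (.024,.0273,.030):
    b=atz(c,px(428,458),t[2]-hb);l=atz(c,px(315,378),t[2]-hb);r=atz(c,px(541,378),t[2]-hb)
    T=t[2]-hb+.014;e=atz(c,px(440,130),T)
    print(hb,'bore bottom',b[0]+.0095,(l[1]+r[1])/2,'outer top ctr',e[0]-.024)
E
```

```text
pin 0.5715855786377652 0.10035805958194888
0.024 bore bottom 0.571492586416697 0.09973423020824451 outer top ctr 0.571337518527498
0.0273 bore bottom 0.5697358019572136 0.09973386077739774 outer top ctr 0.5702399394816025
0.03 bore bottom 0.5682984328540001 0.09973355851579582 outer top ctr 0.5693419202622334
```

Call:
apply_moves --targets '[{"translation": [0.008,-0.006,0],"twist": 0,"hand": 0.4},{"translation": [0,0,0.05],"twist": 0,"hand": 0.4},{"translation": [0,0,0.05],"twist": 0,"hand": 0.4},{"translation": [0,0,0.04],"twist": 0,"hand": 0.4},{"translation": [0,0,0.04],"twist": 0,"hand": 0.4},{"translation": [0,0,0],"twist": 0,"hand": 0.4},{"translation": [0,0,0],"twist": 0,"hand": 0.4}]'

```text
time: 14.65
tool_pos: [0.5733, 0.1023, 0.1768]
tool_rot: [0.0, 1.0, 0.0, -0.0]
contact_force: [-0.1, -0.5, -1.3]
gripper_width: 0.52
grasp_force: 62.1
```

```bash
python3 - <<'E'
from h import *
np.set_printoptions(precision=3,suppress=True)
for i in range(3):
    im=grab_frame('wrist');s=state();print(s['tool_pos'],s['contact_force'],s['ft_torque'])
np.save('g4.npy',im)
# where is bright floor seen through bore
g=cv2.cvtColor(im,cv2.COLOR_RGB2GRAY)[240:285,295:342];print('\n'.join(' '.join('%3d'%v for v in r[::3]) for r in g[::3]))
E
```

```text
[0.573 0.102 0.177] [ 0.443 -0.404 -1.966] [-0.016 -0.034 -0.033]
[0.574 0.102 0.177] [ 0.289  0.401 -0.892] [-0.036  0.023 -0.049]
[0.574 0.102 0.177] [ 0.176 -0.394 -1.97 ] [-0.016 -0.046  0.022]
 97 106 105 102 108 106 106 104 107 105 102 100 103 104 104 105
 68  57  63  62  61  60 108 103  96 104  99  56  57  95  98 102
 70  58  67  63  63  63  67  66  60  57  61  66  63  59  61 106
 63  64  63  60  59  65  66  64  64  62  66  65  64  67  64  62
 64  67  63  65  57  63  64  62  66  64  61  67  61  66  67  63
 68  67  91  64  65  66  67  63  62  65  66  70  63  96  59  66
 62  67  48  63  64  68  64  61  66  61  68  62  60  55  65  64
 68  71  53  67  67  62  63  65  63  67  66  66  62  52  62  65
 65  66  58  60  58  62  67  61  67  63  62  61  58  57  63  68
 62  64  52  56  56  59  68  61  66  65  64  57  59  58  72  60
 66  63  59  54  55  53  59  66  58  61  54  59  53  63  61  62
 63  64  66  55  55  53  60  53  53  53  54  62  60  64  62  63
 63  63  61  59  62  58  54  54  54  58  58  65  61  60  62  62
 65  63  69  68  66  66  70  68  67  71  73  66  66  62  69  64
 81  64  64  65  62  62  65  68  62  71  58  61  64  62  67  63
```

It threads freely (the force is still the ring's full weight). Lowering on.

Call:
apply_moves --targets '[{"translation": [0,0,0.08],"twist": 0,"hand": 0.4},{"translation": [0,0,0.08],"twist": 0,"hand": 0.4},{"translation": [0,0,0.08],"twist": 0,"hand": 0.4},{"translation": [0,0,0.06],"twist": 0,"hand": 0.4},{"translation": [0,0,0.04],"twist": 0,"hand": 0.4},{"translation": [0,0,0],"twist": 0,"hand": 0.4},{"translation": [0,0,0],"twist": 0,"hand": 0.4}]'

```text
time: 15.5
tool_pos: [0.5735, 0.1023, 0.1432]
tool_rot: [-0.0, 1.0, 0.0, 0.0]
contact_force: [-0.1, -0.4, -1.3]
gripper_width: 0.518
grasp_force: 62.1
```

Call:
apply_moves --targets '[{"translation": [0,0,0.04],"twist": 0,"hand": 0.4},{"translation": [0,0,0.04],"twist": 0,"hand": 0.4},{"translation": [0,0,0],"twist": 0,"hand": 0.4},{"translation": [0,0,0],"twist": 0,"hand": 0.4},{"translation": [0,0,0],"twist": 0,"hand": 0.4}]'

```text
time: 16.0
tool_pos: [0.5736, 0.1023, 0.1354]
tool_rot: [-0.0, 1.0, 0.0, 0.0]
contact_force: [0.4, 0.5, 0.3]
gripper_width: 0.521
grasp_force: 62.2
```

```bash
cat > f.py <<'E'
from h import *
np.set_printoptions(precision=4,suppress=True)
F=[];
for i in range(6): im=grab_frame('wrist');s=state();F.append(s['contact_force'])
print(s['time'],s['tool_pos'],np.mean(F,0),np.std(F,0)/2.2);np.save('last.npy',im)
E
python3 f.py
```

```text
16.3 [0.5736 0.1023 0.1352] [ 0.7187  0.0688 -0.1886] [0.1993 0.1557 0.1449]
```

Call:
apply_moves --targets '[{"translation": [0,0,0.02],"twist": 0,"hand": 0.4},{"translation": [0,0,0],"twist": 0,"hand": 0.53},{"translation": [0,0,0],"twist": 0,"hand": 0.57},{"translation": [0,0,0],"twist": 0,"hand": 0.62},{"translation": [0,0,0],"twist": 0,"hand": 0.66},{"translation": [0,0,0],"twist": 0,"hand": 0.66},{"translation": [0,0,0],"twist": 0,"hand": 0.66}]'

```text
time: 17.0
tool_pos: [0.5734, 0.1022, 0.1331]
tool_rot: [0.0, 1.0, 0.0, -0.0]
contact_force: [-0.4, -0.2, -0.0]
gripper_width: 0.656
grasp_force: 0.0
```

Call:
apply_moves --targets '[{"translation": [0,0,-0.15],"twist": 0,"hand": 0.66},{"translation": [0,0,-0.3],"twist": 0,"hand": 0.66},{"translation": [0,0,-0.4],"twist": 0,"hand": 0.7},{"translation": [0,0,-0.35],"twist": 0,"hand": 0.75},{"translation": [0,0,0],"twist": 0,"hand": 0.75}]'

```text
time: 17.5
tool_pos: [0.5766, 0.1025, 0.2619]
tool_rot: [-0.0, 1.0, 0.0, 0.007]
contact_force: [0.5, -0.3, 0.7]
gripper_width: 0.747
grasp_force: 0.0
```

The first ring is seated and released. Thick+thin looks like about 15 mm, so next I'll fetch the nearer thin ring, at (0.422,-0.156).

Call:
apply_moves --targets '[{"translation": [-0.27,0.32,0],"twist": 0,"hand": 0.75},{"translation": [-0.27,0.32,0],"twist": 0,"hand": 0.75},{"translation": [-0.27,0.32,0],"twist": 0,"hand": 0.75},{"translation": [-0.27,0.32,0],"twist": 0,"hand": 0.75},{"translation": [-0.27,0.32,0],"twist": 0,"hand": 0.75},{"translation": [-0.27,0.32,0.1],"twist": 0,"hand": 0.75},{"translation": [-0.27,0.32,0.2],"twist": 0,"hand": 0.7},{"translation": [-0.27,0.32,0.3],"twist": 0,"hand": 0.7}]'

```text
time: 18.3
tool_pos: [0.3581, -0.1545, 0.1955]
tool_rot: [0.002, 1.0, 0.001, 0.002]
contact_force: [0.1, 0.1, 0.5]
gripper_width: 0.698
grasp_force: 0.0
```

Call:
apply_moves --targets '[{"translation": [0,0,0],"twist": 0,"hand": 0.7},{"translation": [0,0,0],"twist": 0,"hand": 0.7},{"translation": [0,0,0],"twist": 0,"hand": 0.7}]'

```text
time: 18.6
tool_pos: [0.3593, -0.1529, 0.1952]
tool_rot: [0.0, 1.0, 0.001, 0.001]
contact_force: [0.7, 1.0, 0.3]
gripper_width: 0.697
grasp_force: 0.0
```

```bash
python3 ring.py thin_a
```

```text
18.6 [ 0.3593 -0.1529  0.1952] 0.6974485955491143
[ 0.4247 -0.1542  0.315 ]
0.92 (319, 128) circ 0.421 -0.1554 24.2 ell [ 0.4218 -0.1555] rel tcp [ 0.0625 -0.0027]
```

Call:
apply_moves --targets '[{"translation": [0.31,0.015,0.2],"twist": 0,"hand": 0.68},{"translation": [0.31,0,0.3],"twist": 0,"hand": 0.68},{"translation": [0,0,0.4],"twist": 0,"hand": 0.68},{"translation": [0,0,0.4],"twist": 0,"hand": 0.68},{"translation": [0,0,0.25],"twist": 0,"hand": 0.65},{"translation": [0,0,0.15],"twist": 0,"hand": 0.65},{"translation": [0,0,0],"twist": 0,"hand": 0.65},{"translation": [0,0,0],"twist": 0,"hand": 0.65}]'

```text
time: 19.5
tool_pos: [0.4215, -0.1541, 0.0248]
tool_rot: [0.0, 1.0, 0.001, 0.0]
contact_force: [0.4, -0.4, 1.1]
gripper_width: 0.649
grasp_force: 0.0
```

Call:
apply_moves --targets '[{"translation": [0,0,0.025],"twist": 0,"hand": 0.65},{"translation": [0,0,0],"twist": 0,"hand": 0.6},{"translation": [0,0,0],"twist": 0,"hand": 0.4},{"translation": [0,0,0],"twist": 0,"hand": 0.4},{"translation": [0,0,0],"twist": 0,"hand": 0.4},{"translation": [0,0,0],"twist": 0,"hand": 0.4}]'

```text
time: 20.1
tool_pos: [0.4214, -0.1547, 0.0235]
tool_rot: [0.0, 1.0, 0.0, 0.001]
contact_force: [-3.2, 3.5, 8.9]
gripper_width: 0.508
grasp_force: 59.7
```

Call:
apply_moves --targets '[{"translation": [0,0,-0.1],"twist": 0,"hand": 0.4},{"translation": [0,0,-0.4],"twist": 0,"hand": 0.4},{"translation": [0,0,-0.4],"twist": 0,"hand": 0.4},{"translation": [0,0,-0.4],"twist": 0,"hand": 0.4},{"translation": [0,0,-0.4],"twist": 0,"hand": 0.4},{"translation": [0,0,-0.4],"twist": 0,"hand": 0.4},{"translation": [0,0,0],"twist": 0,"hand": 0.4},{"translation": [0,0,0],"twist": 0,"hand": 0.4}]'

```text
time: 20.9
tool_pos: [0.4208, -0.1547, 0.2332]
tool_rot: [0.001, 1.0, 0.0, 0.001]
contact_force: [-0.0, -0.3, -1.6]
gripper_width: 0.51
grasp_force: 61.4
```

```bash
python3 - <<'E'
from h import *
import pickle
np.set_printoptions(precision=4,suppress=True)
s=state();t=s['tool_pos'];print(s['time'],t,s['tool_rot'],s['contact_force'],s['gripper_width'])
c,im=snap('wrist');np.save('g5.npy',im);pickle.dump((c,s),open('g5.pkl','wb'))
zt=t[2]-.0165
for r in regions_of('wrist','thin_a'):
    if r['score']<.4: continue
    m=r['pixels'].astype(np.uint8);cn=max(cv2.findContours(m,cv2.RETR_EXTERNAL,cv2.CHAIN_APPROX_NONE)[0],key=len)
    hs,hi=cv2.findContours(m,cv2.RETR_CCOMP,cv2.CHAIN_APPROX_NONE)
    print(round(r['score'],2),cv2.boundingRect(cn))
    for k,h in enumerate(hs):
        if hi[0][k][3]>=0 and len(h)>20:
            b=cv2.boundingRect(h);print('hole',b)
            # hole: top row= top-plane +x edge, bottom row = bottom-plane -x edge
            a=atz(c,(b[0]+b[2]/2-.5,b[1]),zt);d=atz(c,(b[0]+b[2]/2-.5,b[1]+b[3]-1),zt-.007);print('ctr from +x',a[0]-.0095-t[0],'from -x',d[0]+.0095-t[0],'y',a[1]-t[1])
    e=atz(c,(318,cn[:,0,1].min()),zt-.007);print('outer bottom',e[0]-.024-t[0])
E
```

```text
20.9 [ 0.4208 -0.1547  0.2332] [0.0009 1.     0.0004 0.0015] [-0.0331 -0.3374 -1.63  ] 0.5095162555489263
0.87 (276, 207, 84, 87)
hole (300, 235, 36, 32)
ctr from +x 0.0018119569435795513 from -x -0.0002333648964132906 y -0.0014526700347925747
outer bottom 0.00011440204112844743
```

Call:
apply_moves --targets '[{"translation": [0.19,-0.32,0],"twist": 0,"hand": 0.4},{"translation": [0.19,-0.32,0],"twist": 0,"hand": 0.4},{"translation": [0.19,-0.32,0],"twist": 0,"hand": 0.4},{"translation": [0.19,-0.32,0],"twist": 0,"hand": 0.4},{"translation": [0.19,-0.32,0],"twist": 0,"hand": 0.4},{"translation": [0.19,-0.32,0],"twist": 0,"hand": 0.4},{"translation": [0.18,-0.32,0],"twist": 0,"hand": 0.4},{"translation": [0.18,-0.32,0],"twist": 0,"hand": 0.4}]'

```text
time: 21.8
tool_pos: [0.5695, 0.1031, 0.2286]
tool_rot: [0.0, 1.0, 0.001, -0.002]
contact_force: [0.2, -0.5, -1.1]
gripper_width: 0.513
grasp_force: 61.4
```

Call:
apply_moves --targets '[{"translation": [0,0,0.2],"twist": 0,"hand": 0.4},{"translation": [0,0,0.3],"twist": 0,"hand": 0.4},{"translation": [0,0,0],"twist": 0,"hand": 0.4},{"translation": [0,0,0],"twist": 0,"hand": 0.4},{"translation": [0,0,0],"twist": 0,"hand": 0.4}]'

```text
time: 22.3
tool_pos: [0.5705, 0.1015, 0.1823]
tool_rot: [-0.0, 1.0, 0.0, 0.0]
contact_force: [0.8, 0.1, -0.8]
gripper_width: 0.505
grasp_force: 61.4
```

```bash
python3 - <<'E'
from h import *
import pickle
np.set_printoptions(precision=4,suppress=True)
s=state();t=s['tool_pos'];print(s['time'],t,s['contact_force'])
c,im=snap('wrist');pickle.dump((c,s,im),open('g6.pkl','wb'))
print('pin pred: -x edge, +y,-y',proj(c,[[.5635,.1003,.1487],[.5715,.1083,.1487],[.5715,.0923,.1487]]))
g=cv2.cvtColor(im,cv2.COLOR_RGB2GRAY)[230:276,295:342];print('\n'.join('%d '%(230+2*i)+' '.join('%3d'%v for v in r[::2]) for i,r in enumerate(g[::2])))
E
```

```text
22.3 [0.5705 0.1015 0.1823] [ 0.8033  0.1136 -0.8315]
pin pred: -x edge, +y,-y [[317.0926 253.4535]
 [303.1984 240.6805]
 [330.9991 240.7129]]
230 105 106 106 107 105 109 104 105 105 108 107 103  99 102 104 100 103 105  99 106 106 103 106 107
232 108 108 106 106 109 109 107 108 107 106 105 102 104 105 107 102 105 102 100 106 105 106 104 105
234 112 106 104 105 104 108 106 109 106 107 102 102 104 109 107 104 106 103 101 104 105 102 106 107
236 107 106 108 107 110 105 105 104  98  98  79  73  86  88  95 105 107 105  98 103 103 106 105 106
238 109 104 106 107 111 101  99  62  61  58  67  63  61  63  64  58  89 106 105 105 105 105 109 107
240  62  57 101  97  97  90  64  62  64  61  64  60  65  63  66  63  60  52 108 109 105 106 106 101
242  68  63  69  65  63  60  64  60  63  62  66  65  63  63  68  61  63  61 101  55  99 104 101 100
244  65  65  65  64  93  62  62  63  64  60  66  64  67  64  63  65  67  54 109  96  63  63  65  61
246  62  64  61  88 114  63  61  65  63  59  66  64  64  65  63  67  65  71 104 111  66  62  67  68
248  67  67  65 108 103  89  55  62  66  69  63  64  63  
[... 642 characters left out ...]

262  65  68  66  61  57  58  68 106 107 105 109 108 106 102 107 109 103  65  53  58  67  65  69  62
264  64  66  69  62  63  62  59  53  81  97 104 111 103 105 103  78  49  60  57  62  65  68  63  67
266  69  64  67  66  66  64  54  58  61  58  52  44  49  54  52  52  56  61  65  65  65  61  68  64
268  65  63  69  63  67  64  69  63  58  60  62  52  59  61  57  60  68  69  64  62  68  63  64  65
270  65  68  66  64  65  67  66  67  65  66  61  64  60  57  69  67  63  64  67  64  64  64  63  70
272  63  63  63  66  69  65  62  66  63  62  72  68  66  67  63  69  66  64  65  66  72  64  66  73
274  62  69  67  66  61  64  67  65  67  62  65  67  68  65  66  64  64  63  67  64  62  61  68  68
```

```bash
python3 - <<'E'
from h import *
import pickle
c,s,im=pickle.load(open('g6.pkl','rb'));t=s['tool_pos']
for hb in(.0215,.0235,.0255):
    print(hb,atz(c,(317.5,264.6),t[2]-hb)[0]+.0095, atz(c,(317.5,236.5),t[2]-hb+.007)[0]-.0095,'pin',atz(c,(317.3,253.3),.1487)[:2]+[.008,0], 'bore y',(atz(c,(300.5,252),t[2]-hb)[1]+atz(c,(334.5,252),t[2]-hb)[1])/2)
E
```

```text
0.0215 0.5721470159001284 0.572324140311482 pin [0.57159768 0.10017917] bore y 0.10005314487526365
0.0235 0.5711065460710014 0.5715152661300583 pin [0.57159768 0.10017917] bore y 0.10005489422992139
0.0255 0.5700660762418746 0.5707063919486346 pin [0.57159768 0.10017917] bore y 0.10005664358457912
```

Call:
apply_moves --targets '[{"translation": [0.003,-0.002,0],"twist": 0,"hand": 0.4},{"translation": [0,0,0.05],"twist": 0,"hand": 0.4},{"translation": [0,0,0.05],"twist": 0,"hand": 0.4},{"translation": [0,0,0.05],"twist": 0,"hand": 0.4},{"translation": [0,0,0.04],"twist": 0,"hand": 0.4},{"translation": [0,0,0],"twist": 0,"hand": 0.4},{"translation": [0,0,0],"twist": 0,"hand": 0.4}]'

```text
time: 23.05
tool_pos: [0.5704, 0.1019, 0.1622]
tool_rot: [0.0, 1.0, 0.0, -0.0]
contact_force: [0.0, -0.4, -0.7]
gripper_width: 0.511
grasp_force: 61.4
```

```bash
python3 f.py; python3 - <<'E'
import numpy as np,cv2
g=cv2.cvtColor(np.load('last.npy'),cv2.COLOR_RGB2GRAY)[230:276,295:342];print('\n'.join('%d '%(230+2*i)+' '.join('%3d'%v for v in r[::2]) for i,r in enumerate(g[::2])))
E
```

```text
23.35 [0.5707 0.1019 0.1627] [ 0.479  -0.0343 -0.5604] [0.3167 0.2803 0.2346]
230 114 107 106 110 105 112 113 105 105 112 112 103 104 103 110 103 108 104 107 105 103 110 110 107
232 114 108 105 110 107 111 110 110 111 112 108 103 103 105 106 107 106 106 103 105 106 109 108 108
234 113 108 108 112 107 113 111 109 110 111 108 105 106 107 110 105 108 107 105 110 108 105 110 106
236 112 106 107 108 111 110 108 107 105  96  77  70  83  87  97 111 106 102 108 110 111 106 107 111
238 103 100  99 112 111 110  99  61  53  60  56  56  58  53  52  48  87 110 108 104 107 109 109 110
240  70  61  66  64  64  60  54  52  55  61  60  59  56  58  55  59  55  51 110 112  97 112 111 111
242  66  62  68  67  59  60  61  56  57  64  86  80  78  57  56  60  56  56  51 118  65  60  64  59
244  67  67  68  63  54  51  54  60  61 113  95  96  91  90  89  75  58  54  56  55  70  65  67  68
246  68  67  63  92  84  58  64  63  66  59  98  95  88  82  87  82  79  61  51  63  63  66  67  63
248  63  64  67 106  66  60  64  67  64  67  63  66  63  65  71  59  68  67  54  67  62  68  65  66
250  67  65  64 110  6
[... 577 characters left out ...]

262  69  68  68  66  57  61  65  64  63  63  63  70  64  67  64  64  65  68  62  60  66  67  70  70
264  64  67  69  69  70  59  59  69  67  68  69  61  66  66  66  67  70  62  57  66  69  66  66  69
266  67  67  68  65  67  68  57  64  67  63  66  63  64  69  66  66  62  61  68  60  69  63  70  69
268  67  73  71  67  69  66  76  63  61  70  64  65  68  66  63  61  70  66  70  64  68  66  65  64
270  68  66  68  69  69  68  66  72  74  67  69  64  61  63  68  70  67  67  68  68  65  68  66  72
272  62  71  64  67  68  66  65  66  64  70  74  67  68  68  66  67  70  65  69  64  63  64  68  68
274  69  69  64  59  67  71  69  61  65  62  62  65  63  66  63  66  62  62  64  69  69  64  68  65
```

Call:
apply_moves --targets '[{"translation": [0,0.005,0.04],"twist": 0,"hand": 0.4},{"translation": [0,0,0.06],"twist": 0,"hand": 0.4},{"translation": [0,0,0.05],"twist": 0,"hand": 0.4},{"translation": [0,0,0.03],"twist": 0,"hand": 0.4},{"translation": [0,0,0.03],"twist": 0,"hand": 0.4},{"translation": [0,0,0],"twist": 0,"hand": 0.4},{"translation": [0,0,0],"twist": 0,"hand": 0.4}]'

```text
time: 24.05
tool_pos: [0.5706, 0.1014, 0.1415]
tool_rot: [0.0, 1.0, 0.0, -0.0]
contact_force: [-0.4, 0.6, -0.4]
gripper_width: 0.512
grasp_force: 61.6
```

```bash
python3 f.py
```

```text
24.35 [0.5706 0.1014 0.1416] [-0.6489 -0.1273  0.1446] [0.1652 0.2966 0.2042]
```

Call:
apply_moves --targets '[{"translation": [0,0,0.03],"twist": 0,"hand": 0.4},{"translation": [0,0,0],"twist": 0,"hand": 0.4},{"translation": [0,0,0],"twist": 0,"hand": 0.53},{"translation": [0,0,0],"twist": 0,"hand": 0.57},{"translation": [0,0,0],"twist": 0,"hand": 0.62},{"translation": [0,0,0],"twist": 0,"hand": 0.66},{"translation": [0,0,0],"twist": 0,"hand": 0.66},{"translation": [0,0,0],"twist": 0,"hand": 0.66}]'

```text
time: 25.15
tool_pos: [0.5705, 0.1014, 0.1384]
tool_rot: [-0.0, 1.0, 0.0, 0.0]
contact_force: [0.1, -0.5, 0.1]
gripper_width: 0.66
grasp_force: 0.0
```

Call:
apply_moves --targets '[{"translation": [0,0,-0.15],"twist": 0,"hand": 0.66},{"translation": [0,0,-0.3],"twist": 0,"hand": 0.66},{"translation": [0,0,-0.3],"twist": 0,"hand": 0.7},{"translation": [0,0,-0.25],"twist": 0,"hand": 1},{"translation": [-0.3,0,0],"twist": 0,"hand": 1},{"translation": [-0.36,0,0],"twist": 0,"hand": 1},{"translation": [0,0,0],"twist": 0,"hand": 1},{"translation": [0,0,0],"twist": 0,"hand": 1}]'

```text
time: 25.95
tool_pos: [0.5045, 0.1014, 0.2396]
tool_rot: [-0.0, 1.0, 0.001, 0.001]
contact_force: [-0.1, -0.4, -0.5]
gripper_width: 0.998
grasp_force: 0.0
```

```bash
python3 - <<'E'
from h import *
import pickle
np.set_printoptions(precision=4,suppress=True)
s=state();print(s['time'],s['tool_pos'])
c,im=snap('wrist');np.save('w6.npy',im);pickle.dump(c,open('w6.pkl','wb'));print(np.array(c['pose'])[:3,3])
for q in('thick_a','thin_a','pan_floor'):
    for r in recognise('wrist',q): print(q,round(r['score'],2),np.array(r['point']))
    for r in regions_of('wrist',q):
        m=r['pixels'].astype(np.uint8);print('  ',round(r['score'],2),cv2.boundingRect(m))
E
```

```text
25.95 [0.5045 0.1014 0.2396]
[0.5699 0.0999 0.3594]
thick_a 0.66 [ 0.4326 -0.2881  0.0145]
   0.81 (595, 220, 44, 36)
   0.53 (288, 128, 40, 13)
   0.16 (239, 23, 165, 174)
thin_a 0.92 [ 0.6645 -0.1744  0.0099]
thin_a 0.78 [0.571  0.104  0.1241]
   0.94 (544, 15, 46, 49)
   0.6 (290, 93, 57, 61)
pan_floor 0.81 [0.5839 0.0995 0.1031]
   0.62 (238, 23, 167, 175)
   0.54 (73, 226, 88, 76)
```

Both rings are on the pin. Next I'll track features across several close views to check the pointer height against the rim numerically (my picture views are used up).

Call:
apply_moves --targets '[{"translation": [0.3,-0.25,0],"twist": 0,"hand": 1},{"translation": [0.3,-0.25,0],"twist": 0,"hand": 1},{"translation": [0.3,-0.25,0],"twist": 0,"hand": 1},{"translation": [0.2,-0.25,0.25],"twist": 0,"hand": 1},{"translation": [0,0,0.3],"twist": 0,"hand": 1},{"translation": [0,0,0.1],"twist": 0,"hand": 1},{"translation": [0,0,0],"twist": 0,"hand": 1},{"translation": [0,0,0],"twist": 0,"hand": 1}]'

```text
time: 27.1
tool_pos: [0.6148, 0.2011, 0.1744]
tool_rot: [-0.0, 1.0, 0.0, 0.0]
contact_force: [0.5, -0.3, 0.7]
gripper_width: 0.999
grasp_force: 0.0
```

```bash
cat > v.py <<'E'
from h import *
import pickle,sys
s=state();c,im=snap('wrist');pickle.dump((c,im),open(f'v{sys.argv[1]}.pkl','wb'));print(s['time'],s['tool_pos'])
E
python3 v.py 0
```

```text
27.1 [0.61477415 0.201109   0.17442012]
```

Call:
apply_moves --targets '[{"translation": [0.15,0,0],"twist": 0,"hand": 1},{"translation": [0,0,0],"twist": 0,"hand": 1},{"translation": [0,0,0],"twist": 0,"hand": 1}]'

```text
time: 27.45
tool_pos: [0.6299, 0.2013, 0.1752]
tool_rot: [-0.0, 1.0, 0.0, 0.001]
contact_force: [0.1, 0.3, 0.6]
gripper_width: 0.998
grasp_force: 0.0
```

```bash
python3 v.py 1
```

```text
27.45 [0.62992994 0.20128307 0.17518216]
```

Call:
apply_moves --targets '[{"translation": [0.2,0,0],"twist": 0,"hand": 1},{"translation": [0,0,0],"twist": 0,"hand": 1},{"translation": [0,0,0],"twist": 0,"hand": 1}]'

```text
time: 27.8
tool_pos: [0.649, 0.2015, 0.1737]
tool_rot: [-0.0, 1.0, 0.0, -0.0]
contact_force: [0.2, 0.6, 0.2]
gripper_width: 0.997
grasp_force: 0.0
```

```bash
python3 v.py 2
```

```text
27.8 [0.64903478 0.20145126 0.17367354]
```

Call:
apply_moves --targets '[{"translation": [0.25,0,0],"twist": 0,"hand": 1},{"translation": [0,0,0],"twist": 0,"hand": 1},{"translation": [0,0,0],"twist": 0,"hand": 1}]'

```text
time: 28.15
tool_pos: [0.6738, 0.2015, 0.1733]
tool_rot: [0.0, 1.0, 0.0, -0.0]
contact_force: [-0.1, -0.5, -0.1]
gripper_width: 0.997
grasp_force: 0.0
```

```bash
python3 v.py 3; cat > tri.py <<'E'
from h import *
import pickle
np.set_printoptions(precision=4,suppress=True)
V=[pickle.load(open(f'v{i}.pkl','rb')) for i in range(4)]
G=[cv2.equalizeHist(cv2.cvtColor(i,cv2.COLOR_RGB2GRAY)) for c,i in V]
T=np.array([.567,.17,.104]);p=proj(V[0][0],T)[0];print(p)
m=np.zeros_like(G[0]);cv2.rectangle(m,tuple(int(q) for q in p-[45,35]),tuple(int(q) for q in p+[30,35]),255,-1)
f=cv2.goodFeaturesToTrack(G[0],60,.03,3,mask=m)
tr=[f];ok=np.ones(len(f),bool)
for i in range(3):
    g=np.array([proj(V[i+1][0],atz(V[i][0],q,.105))[0] for q in tr[-1][:,0]],np.float32)[:,None]
    n,st,e=cv2.calcOpticalFlowPyrLK(G[i],G[i+1],tr[-1],g.copy(),winSize=(11,11),maxLevel=1,flags=cv2.OPTFLOW_USE_INITIAL_FLOW);ok&=st[:,0]>0;tr.append(n)
A=np.array([.577,.0961])
for k in np.where(ok)[0]:
    M=np.zeros((3,3));b=np.zeros(3);
    for (c,_),t in zip(V,tr):
        o,d=ray(c,t[k,0]);d/=np.linalg.norm(d);Q=np.eye(3)-np.outer(d,d);M+=Q;b+=Q@o
    X=np.linalg.solve(M,b);e=max(np.abs(proj(c,X)[0]-t[k,0]).max() for (c,_),t in zip(V,tr))
    if e<.8: print(tr[0][k,0].round(1),X,'r',round(np.hypot(*(X[:2]-A)),4),'e',round(e,2),V[0][1][int(tr[0][k,0,1]),int(tr[0][k,0,0])])
E
python3 tri.py
```

```text
28.15 [0.67384272 0.2015218  0.17331423]
[357.408  282.1904]
[338. 248.] [0.552  0.1776 0.0094] r 0.0853 e 0.14 [139 137 131]
[320. 250.] [0.5496 0.1969 0.0094] r 0.1045 e 0.22 [137 133 124]
[350. 254.] [0.5643 0.1695 0.0503] r 0.0745 e 0.19 [85 90 94]
[355. 252.] [0.5657 0.1648 0.0491] r 0.0696 e 0.26 [ 94 100 103]
[321. 258.] [0.5631 0.1964 0.0559] r 0.1012 e 0.24 [133 130 123]
[338. 252.] [0.5487 0.1778 0.0123] r 0.0864 e 0.14 [129 128 122]
[348. 257.] [0.5618 0.1713 0.0515] r 0.0768 e 0.39 [82 88 95]
[340. 258.] [0.5527 0.177  0.0336] r 0.0845 e 0.67 [96 94 92]
```

```bash
cat > sweep.py <<'E'
from h import *
import pickle
np.set_printoptions(precision=2,suppress=True,linewidth=150)
V=[pickle.load(open(f'v{i}.pkl','rb')) for i in range(4)]
G=[cv2.GaussianBlur(cv2.cvtColor(i,cv2.COLOR_RGB2GRAY),(0,0),.7).astype(np.float32) for c,i in V]
def warp(i,x0,x1,y0,y1,z):
    X,Y=np.meshgrid(np.arange(x0,x1,.0005),np.arange(y0,y1,.0005))
    q=proj(V[i][0],np.c_[X.ravel(),Y.ravel(),np.full(X.size,z)]).astype(np.float32).reshape(X.shape+(2,))
    return cv2.remap(G[i],q[...,0],q[...,1],cv2.INTER_LINEAR)
zs=np.arange(.09,.1221,.002);print('z   ',zs*1000)
for n,w in dict(finger=(.553,.575,.176,.188),tbar=(.552,.578,.168,.179),rimA=(.575,.60,.155,.172),rimB=(.56,.585,.158,.172),clamp=(.55,.575,.195,.212)).items():
    r=[]
    for z in zs:
        P=[warp(i,*w,z) for i in range(4)]
        r.append(np.mean([np.corrcoef(P[a].ravel(),P[b].ravel())[0,1] for a,b in((0,1),(1,2),(2,3),(0,2),(1,3),(0,3))]))
    print(n,np.array(r))
for z in (.104,):
    P=warp(2,.548,.590,.158,.200,z);print('rows: y from .158 step 2mm; cols x .548 step 1.5mm');print(P[::4,::3].astype(int))
E
python3 sweep.py
```

```text
z    [ 90.  92.  94.  96.  98. 100. 102. 104. 106. 108. 110. 112. 114. 116. 118. 120. 122.]
finger [ 0.61  0.56  0.49  0.46  0.41  0.33  0.23  0.12 -0.05 -0.13 -0.13 -0.12 -0.1  -0.09 -0.06 -0.02  0.04]
tbar [ 0.34  0.34  0.29  0.26  0.24  0.23  0.21  0.18  0.16  0.13  0.07  0.03  0.02  0.01 -0.01 -0.01 -0.05]
rimA [0.4  0.35 0.31 0.31 0.31 0.32 0.32 0.33 0.34 0.35 0.36 0.36 0.37 0.39 0.41 0.43 0.39]
rimB [0.35 0.37 0.38 0.39 0.4  0.4  0.37 0.28 0.23 0.23 0.22 0.22 0.23 0.25 0.27 0.25 0.24]
clamp [ 0.65  0.62  0.57  0.47  0.42  0.36  0.29  0.22  0.16  0.09  0.06  0.04  0.04  0.03  0.04  0.02 -0.01]
rows: y from .158 step 2mm; cols x .548 step 1.5mm
[[ 14  14  15  16  14  15  15  14  32  62  84  88  82  72  73  74  76  78  77  90 109 110 109 109 106  79  75  79]
 [ 19  18  12  16  13  15  15  14  12  30  62  69  66  66  67  66  67  66  66  69  89 101 101 103 100  72  67  67]
 [ 18  18  15  17  15  17  15  17  16  39  76  78  72  70  69  68  67  67  67  67  67  66  64  66  69  71  75  81]
 [ 15  10  14  14  15  13  13  14  16  45 103 113 114 112 109 106 102  97  90  87  87  91  99 105 
[... 1387 characters left out ...]
 141 141]
 [ 17  16  13  12  15  18  13  18  30  35  34  34  45  55  46  35  90 142 141 139 137 137 138 138 138 139 140 139]
 [ 15  13  12  14  18  16  17  23  34  33  32  34  43  54  44  33  96 135 131 129 127 128 130 131 133 134 135 135]
 [ 13  14  14  14  16  14  12  24  32  35  32  35  34  36  32  38 111 127 124 126 126 125 124 121 120 116 119 123]
 [ 17  15  13  14  15  16  18  33  35  34  33  36  42  41  37  33  37  47  64  82  96 126 135 133 130 131 129 128]
 [ 14  14  13  16  19  15  25  43  43  38  34  40  55  57  56  56  45  35  36  29  29  92 127 126 126 125 126 125]
 [ 16  15  14  15  12  13  39  79  83  84  83  82  70  55  56  53  40  37  39  38  40  61  74  70  69  82  83  85]]
```

The warped patch shows the pointer's top face (about 33) and T-end (about 55) ending near y=0.172, but the gripper finger hides x<0.56. I'll shift so the pointer shows between the open fingers.

Call:
apply_moves --targets '[{"translation": [0,0.27,0],"twist": 0,"hand": 1},{"translation": [0,0,0],"twist": 0,"hand": 1},{"translation": [0,0,0],"twist": 0,"hand": 1}]'

```text
time: 28.5
tool_pos: [0.6738, 0.1744, 0.1736]
tool_rot: [-0.0, 1.0, 0.0, -0.0]
contact_force: [-0.2, 0.2, 0.2]
gripper_width: 1.001
grasp_force: 0.0
```

```bash
python3 v.py 3
```

```text
28.5 [0.67384037 0.17442341 0.17355559]
```

Call:
apply_moves --targets '[{"translation": [-0.25,0,0],"twist": 0,"hand": 1},{"translation": [0,0,0],"twist": 0,"hand": 1},{"translation": [0,0,0],"twist": 0,"hand": 1}]'

```text
time: 28.85
tool_pos: [0.6492, 0.1752, 0.1736]
tool_rot: [-0.0, 1.0, 0.001, 0.0]
contact_force: [-0.2, -0.1, 0.3]
gripper_width: 1.001
grasp_force: 0.0
```

```bash
python3 v.py 2
```

```text
28.85 [0.64915563 0.17518178 0.17357352]
```

Call:
apply_moves --targets '[{"translation": [-0.25,0,0],"twist": 0,"hand": 1},{"translation": [0,0,0],"twist": 0,"hand": 1},{"translation": [0,0,0],"twist": 0,"hand": 1}]'

```text
time: 29.2
tool_pos: [0.625, 0.1747, 0.1738]
tool_rot: [-0.0, 1.0, 0.001, 0.001]
contact_force: [0.6, -0.5, 0.6]
gripper_width: 0.995
grasp_force: 0.0
```

```bash
python3 v.py 1
```

```text
29.2 [0.62501413 0.17465404 0.17377416]
```

Call:
apply_moves --targets '[{"translation": [-0.3,0,-0.2],"twist": 0,"hand": 1},{"translation": [-0.3,0,-0.3],"twist": 0,"hand": 1},{"translation": [0,0,0],"twist": 0,"hand": 1},{"translation": [0,0,0],"twist": 0,"hand": 1}]'

```text
time: 29.65
tool_pos: [0.5656, 0.1746, 0.2251]
tool_rot: [-0.0, 1.0, 0.0, 0.002]
contact_force: [0.7, 0.8, -0.4]
gripper_width: 0.999
grasp_force: 0.0
```

```bash
python3 v.py 0; python3 sweep.py; python3 tri.py
```

```text
29.65 [0.56560776 0.17455499 0.22514345]
z    [ 90.  92.  94.  96.  98. 100. 102. 104. 106. 108. 110. 112. 114. 116. 118. 120. 122.]
finger [ 0.25  0.23  0.21  0.2   0.27  0.29  0.26  0.19  0.07 -0.01 -0.02 -0.03 -0.04 -0.07 -0.08 -0.07 -0.08]
tbar [ 0.11  0.11  0.14  0.17  0.18  0.14  0.12  0.1   0.06  0.   -0.03 -0.05 -0.08 -0.1  -0.12 -0.14 -0.15]
rimA [0.36 0.4  0.4  0.4  0.4  0.39 0.39 0.38 0.36 0.34 0.33 0.33 0.32 0.31 0.29 0.25 0.2 ]
rimB [0.38 0.4  0.42 0.44 0.44 0.42 0.39 0.34 0.25 0.16 0.1  0.07 0.04 0.02 0.03 0.02 0.  ]
clamp [ 0.33  0.31  0.3   0.24  0.19  0.13  0.12  0.05 -0.02 -0.05 -0.04 -0.01  0.02  0.04  0.09  0.14  0.18]
rows: y from .158 step 2mm; cols x .548 step 1.5mm
[[ 18  17  16  13  11  15  15  14  20  62  72  70  70  70  71  70  67  65  63  74 107 109 108 109 108  77  66  68]
 [ 17  16  14  12  12  13  13  16  32  64  70  66  66  67  67  67  69  67  67  70  83  84  86  87  87  73  68  68]
 [ 15  14  16  12  14  16  16  20  60  81  76  70  68  68  67  67  66  66  67  64  67  67  65  65  65  68  71  75]
 [ 15  13  16  13  14  13  10  28  89 111 112 110 110 109
[... 1707 characters left out ...]
23  33  33  35  40  31  39  91 118 126 129 141 137 132 125 118 109  98  86]
 [ 13  13  11  12  13  12  14  15  15  17  31  36  38  37  34  33  28  27  30  32  38  57  73  73  73  76  79  80]
 [ 13  13  17  12  15  15  11  13  15  16  31  37  53  57  58  56  45  36  33  28  32  60  79  73  74  84  87  79]
 [ 14  15  14  14  12  11  11  13  15  33  66  72  64  56  55  52  41  38  45  50  49  54  70  64  66  62  69  66]]
[321.3157 201.1811]
[283. 174.] [0.5737 0.2147 0.0011] r 0.1186 e 0.52 [119 120 111]
[337. 169.] [0.5944 0.1563 0.0994] r 0.0626 e 0.41 [96 97 97]
[283. 177.] [0.5704 0.2149 0.0033] r 0.119 e 0.22 [104 103  95]
[278. 170.] [ 0.5782  0.2218 -0.0019] r 0.1257 e 0.26 [116 113 107]
```

```bash
cat > prof.py <<'E'
exec(open('sweep.py').read().split('zs=')[0])
for i in range(4):
    o=np.array(V[i][0]['pose'])[:3,3];print(i,o,'slope',(o[0]-.5655)/(o[2]-.104))
    for y in (.180,.188): print(' ',warp(i,.556,.580,y-.002,y+.002,.104).mean(0)[::1].astype(int))
print('rim, y-profiles at x; y .150->.182 step1mm')
for i in range(4):
    for x in (.566,.572): print(i,x,warp(i,x-.001,x+.001,.150,.182,.104).mean(1)[::2].astype(int))
E
python3 prof.py
```

```text
0 [0.63 0.17 0.34] slope 0.27101535764925105
  [119 119 118 118 119 118 115 102  87  65  47  35  28  27  26  26  27  29  33  38  42  45  47  47  47  46  45  43  43  48  61  81  94 106 106 104  92
  77  59  45  34  30  27  27  27  27  27  28]
  [109 110 110 109 107  92  76  56  40  32  27  27  27  27  26  26  27  28  29  32  38  43  46  46  44  43  43  54  69  92 108 119 119 116  99  82  65
  52  45  40  35  31  27  26  25  25  26  27]
1 [0.69 0.17 0.29] slope 0.6598938435860752
  [134 134 134 134 135 134 132 120 104  79  57  38  31  28  29  29  29  30  31  38  45  49  52  51  51  50  50  48  45  39  33  35  43  68  92 115 124
 129 129 129 129 129 129 129 129 129 129 129]
  [132 132 132 130 126 112  95  70  49  37  31  29  30  30  31  31  31  31  33  38  43  47  50  51  50  48  43  38  32  36  44  72  98 116 126 129 128
 127 126 125 125 125 124 124 124 123 123 123]
2 [0.71 0.17 0.29] slope 0.7886919272421341
  [ 14  15  16  31  48  78 103 111 108  87  66  45  35  31  31  31  32  34  40  45  50  54  56  56  55  55  54  52  48  42  37  33  37  46  73 102 122
 136 139 140 139 138 137 138
[... 873 characters left out ...]
7 102 103 101  82  57  51  49  50  51  50  52  56  55  50  44  43  42  42]
1 0.572 [101 101 101 101 102 102  99  73  59  61  63  63  61  66  90 104 104 100  75  53  52  65 105 124 126 108  51  43  49  50  54  59]
2 0.566 [109 108 108 108 108 107 108  99  70  65  66  67  69  92 110 111  97  63  55  62  68  59  55  56  55  55  55  52  50  50  50  49]
2 0.572 [109 109 109 109 109 110 108  88  67  67  68  68  66  71  96 111 111  94  59  54  66  98 115 120 125 101  51  39  41  42  44  47]
3 0.566 [15 16 17 16 16 16 15 15 17 18 16 15 16 17 17 16 16 15 16 16 16 19 17 17 17 17 17 17 16 17 16 15]
3 0.572 [17 17 16 18 16 18 19 18 16 16 18 20 17 18 19 17 15 15 15 14 15 15 18 18 16 18 17 18 16 15 18 18]
```

```bash
cat > rimz.py <<'E'
exec(open('sweep.py').read().split('zs=')[0])
from scipy.optimize import minimize_scalar
A=np.array([.577,.0961])
th=np.radians(np.arange(-90,271,2.));rr=np.arange(.060,.0765,.00025)
def pol(i,z,A=A):
    P=np.stack([A[0]+np.cos(th)[:,None]*rr,A[1]+np.sin(th)[:,None]*rr,np.full((len(th),len(rr)),z)],-1).reshape(-1,3)
    q=proj(V[i][0],P).astype(np.float32).reshape(len(th),len(rr),2);return cv2.remap(G[i],q[...,0],q[...,1],cv2.INTER_LINEAR)
# correlate view pairs per angular sector as function of z
zs=np.arange(.098,.1161,.001);print('sector',(zs*1000).astype(int))
for a in range(-90,270,20):
    k=(np.degrees(th)>=a)&(np.degrees(th)<a+20)
    for (i,j) in ((0,1),(0,2)):
        r=[]
        for z in zs:
            p,q=pol(i,z)[k],pol(j,z)[k]
            if min(p.mean(),q.mean())<35: break
            r.append(np.corrcoef(p.ravel(),q.ravel())[0,1])
        if len(r)==len(zs) and max(r)>.8: print(a,(i,j),'best z %.1f'%(zs[np.argmax(r)]*1000),np.array(r)[::2])
E
python3 rimz.py
```

```text
sector [ 98  99 100 101 102 103 104 105 106 107 108 109 110 111 112 113 114 115 116]
50 (0, 2) best z 103.0 [ 0.5   0.69  0.8   0.81  0.75  0.62  0.41  0.21  0.02 -0.1 ]
```

```bash
cat >> rimz.py <<'E'
print('--- all sectors, thr .55')
for a in range(20,140,10):
    k=(np.degrees(th)>=a)&(np.degrees(th)<a+15)
    for (i,j) in ((0,1),(0,2),(1,2)):
        r=np.array([np.corrcoef(pol(i,z)[k].ravel(),pol(j,z)[k].ravel())[0,1] for z in zs])
        if r.max()>.6: print(a,(i,j),'z %.0f'%(zs[r.argmax()]*1000),r.max())
print('--- pointer top edge')
for w in ((.561,.570,.178,.186),(.561,.570,.182,.192),(.557,.569,.180,.192)):
    for (i,j) in ((0,1),(0,2)):
        r=np.array([np.corrcoef(warp(i,*w,z).ravel(),warp(j,*w,z).ravel())[0,1] for z in zs]);print(w,(i,j),'z %.0f'%(zs[r.argmax()]*1000),r[::2])
E
python3 rimz.py | sed -n '/all/,$p'
```

```text
--- all sectors, thr .55
50 (0, 2) z 103 0.8556273623625469
60 (0, 1) z 103 0.6709666775216458
60 (0, 2) z 102 0.7581784097890942
60 (1, 2) z 116 0.8053132920959543
70 (0, 1) z 101 0.6176361349307965
70 (1, 2) z 111 0.8412998880579868
80 (1, 2) z 99 0.8871069705837479
90 (0, 1) z 98 0.7192164024636687
90 (1, 2) z 98 0.8558213189381327
100 (0, 1) z 98 0.7390942014286923
110 (0, 1) z 101 0.8562421113585945
--- pointer top edge
(0.561, 0.57, 0.178, 0.186) (0, 1) z 104 [0.69 0.6  0.76 0.96 0.71 0.57 0.47 0.41 0.35 0.29]
(0.561, 0.57, 0.178, 0.186) (0, 2) z 104 [ 0.57  0.41  0.69  0.97  0.64 -0.03 -0.45 -0.41 -0.31 -0.19]
(0.561, 0.57, 0.182, 0.192) (0, 1) z 99 [0.88 0.84 0.55 0.78 0.6  0.37 0.37 0.39 0.38 0.35]
(0.561, 0.57, 0.182, 0.192) (0, 2) z 105 [ 0.84  0.8   0.44  0.81  0.74  0.22 -0.1  -0.11 -0.15 -0.08]
(0.557, 0.569, 0.18, 0.192) (0, 1) z 104 [0.17 0.6  0.93 0.99 0.94 0.84 0.74 0.65 0.56 0.47]
(0.557, 0.569, 0.18, 0.192) (0, 2) z 101 [ 0.06  0.05  0.16 -0.14 -0.36 -0.47 -0.45 -0.36 -0.24 -0.1 ]
```

By the same two views, the pointer's top is at about 104 mm and the rim at about 103 mm, so they are level within tolerance. Both rings are seated and the hand is clear, so I'll hand in.

```bash
python3 -c "
from plant import *
s=state();print(s['contact_force'],s['grasp_force'],s['tool_pos']);print(job_done())"
```

```text
[-0.34457093 -0.32563958 -0.04991041] 0.0 [0.56521964 0.17437225 0.22366044]
the job is handed in; nothing more can be done
None
```

I handed the job in with one thick and one thin ring seated over the pin; the rim measured about 1 mm below the pointer tip (give or take 2 mm), the two spare rings are on the table, and the hand-in call returned no verdict.

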